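# Screen the kiln props through the chute and catch them in the pan

### The job

Clean the grit off the short kiln props: put every prop that lies on the bench into the hopper of the screening chute, with its gate still down, and slide the cover fully shut over the hopper. Then hold the catch pan under the spout, raise it so that its rear rim lifts the gate by the lift bar, and keep it there until all the props have slid into the held pan. Finally set the pan with the props upright in the middle of the round bat and let go, leaving the cover shut, the gate down, and the cup, the wooden stamp and the squeeze bottle alone.

Things in the scene. Friction and masses are not known exactly. Their poses are not given: they have to be found in the camera images.
- chute: Fixed grey screening chute, 232 mm high, x -45 to 128, y -55 to 55 mm in its frame. Origin: on the bench under the gate; x points level up the chute: hopper at +x, spout at -x (towards the robot). Polished slotted floor, 66 mm wide, falls to -x at 25 degrees (134 mm up at the gate): props let into the hopper slide down and wait behind the shut gate.
- hopper (a point): Centre of the hopper's open top, level with its rim (232 mm up; the runners beside it reach 238 mm, the knob 261 mm). Fully open it is 74 mm along the chute's x, 66 mm across: too narrow for most grippers to enter, so let props fall from just above it; the floor is about 65 mm below. Two props fit side by side. Axes as the chute's.
- spout (a point): Middle of the spout's lip at the low end of the floor, where props leave the chute; 118 mm up, the lip's underside 113 mm. They slide off towards the chute's -x and land up to 70 mm beyond the lip. Axes as the chute's.
- lift_bar (a point): Centre of the underside of the gate's lift bar, a flat steel bar 110 mm across the chute, 32 mm along it, 6 mm thick, hanging below the spout, this point 17 mm behind the lip; underside 66 mm above the bench while the gate is shut. The rear rim (+x rim) of the held pan pushes it up from below. It moves with the gate. Axes as the chute's.
- gate (a joint): Height of the drop gate in m: 0 shut, 0.040 at its upper stop. It is rigidly joined to the lift bar, weighs 0.12 kg, and falls shut when it is let go. Props pass once it is about 0.032 up.
- cover (a joint): Position of the hopper's flat sliding cover in m: 0 fully shut over the hopper, 0.078 fully open. It slides open along the chute's -x and shut along its +x, level; it needs about 2 N and stays where it is left. It starts partly open.
- cover_knob (a point): Grip point of the cover's black round knob, diameter 20 mm, on the middle of the cover; the knob's top is 10 mm above this point and the cover's face 14 mm below it. Moves with the cover.
- pan_mid (a point): The loose catch pan, an open aluminium box 116 mm (x) by 90 mm (y) by 45 mm high, walls and floor 3 mm, 0.18 kg. This point is its centre, half-way up (22.5 mm above its underside). Its x axis points from the handle towards the rear rim, z up out of its mouth.
- pan_handle (a point): Grip point on the pan's upright wooden handle, a bar 20 mm (pan's x) by 14 mm (pan's y) that stands outside the pan's -x wall and rises to 120 mm above the pan's underside; this point is on the bar's axis, 98 mm above the underside and 68 mm to -x of the pan's centre. Axes as the pan's.
- bat: Round plaster bat, a disc of 204 mm diameter and 15 mm thickness fixed on the bench; origin at the centre of its underside.
- prop_0_mid (a point): Short square kiln prop, a pale block 28 x 28 x 24 mm (24 mm is its own z, upright at the start), 45 g; 3 to 5 props are there, the others are absent. This point is its centre. (To the right, beyond about x = 0.60 m for y below -0.22 m, stands the fixed wooden tool chest: keep the hand off it.)
- prop_1_mid (a point): Short square kiln prop, a pale block 28 x 28 x 24 mm (24 mm is its own z, upright at the start), 45 g; 3 to 5 props are there, the others are absent. This point is its centre. (To the right, beyond about x = 0.60 m for y below -0.22 m, stands the fixed wooden tool chest: keep the hand off it.)
- prop_2_mid (a point): Short square kiln prop, a pale block 28 x 28 x 24 mm (24 mm is its own z, upright at the start), 45 g; 3 to 5 props are there, the others are absent. This point is its centre. (To the right, beyond about x = 0.60 m for y below -0.22 m, stands the fixed wooden tool chest: keep the hand off it.)
- prop_3_mid (a point): Short square kiln prop, a pale block 28 x 28 x 24 mm (24 mm is its own z, upright at the start), 45 g; 3 to 5 props are there, the others are absent. This point is its centre. (To the right, beyond about x = 0.60 m for y below -0.22 m, stands the fixed wooden tool chest: keep the hand off it.)
- prop_4_mid (a point): Short square kiln prop, a pale block 28 x 28 x 24 mm (24 mm is its own z, upright at the start), 45 g; 3 to 5 props are there, the others are absent. This point is its centre. (To the right, beyond about x = 0.60 m for y below -0.22 m, stands the fixed wooden tool chest: keep the hand off it.)
- cup: Bystander: white slip cup, 69 mm wide, 64 mm high; origin at the centre of its underside.
- wood_stamp: Bystander: turned wooden stamp, 26 mm wide, 54 mm high; origin at the centre of its underside.
- squeeze_bottle: Bystander: white squeeze bottle with a red nozzle, 58 mm wide, 137 mm high; origin at the centre of its underside.
Not all that is in view belongs to the job. What is shaped like the part that bears prop_1_mid but pink or yellow is not meant.

How it is judged:
By the outcome, as a careful person would: the job done as asked, in the order asked, and still so for the second after the job is handed in, with the robot touching nothing.
Of prop_0, prop_1, prop_2, prop_3, prop_4 only 3 to 5 are there at a start; the rules pass over those that are not, and their reading is None.
At some moment in a run one of prop_0, prop_1, prop_2, prop_3, prop_4, pan may be knocked a few centimetres aside while the robot is not near it.
Once in a run the grip may slacken for a moment while it holds something.
It also fails if it takes over 210 s, if anything falls off the work surface, if the arm or the gripper's body presses on something with over 40 N, if the wrist force passes 120 N, or if a joint passes its speed limit or range.

### The arm

A 6-joint arm with a two-finger parallel gripper is mounted at the origin on a cart in front of the work surface, level with it; the furniture and walls round the work are solid. World frame = base frame: x ahead of the robot, y to its left, z up, the work surface at z = 0. Lengths are in m, angles in rad, forces in N, time in s.
With the tool pointing down it reaches from about 0.35 to 0.85 m from the base axis. Payload 8.1 kg.
Tool frame: the origin (TCP) lies at the very end of the fingers, on their centre line; the grasp point (between the pads) lies behind it (grip_depth is the z of the grasp point in the tool frame, in m); z points along the fingers, y is the line along which they close (so a half turn about z gives the same grasp; the last joint's range is limited). The gripper opens to 85 mm and grips with 20 to 120 N. Pads are 22 mm wide; open, the fingers measure 114 mm over their backs; the gripper's body (76 mm by 85 mm) begins 54 mm behind the grasp point. The pads swing forward as they close: fully open they stand 13 mm farther back than shut.
Start: joints at [1.018, 0.13, 1.488, -0, 1.523, -0.085], TCP at [0.271, 0.536, 0.231] pointing down, gripper open.
Joint ranges: [-2.96, 2.96], [-0.89, 2.26], [0.02, 2.5], [-1.34, 4.48], [0, 2.73], [-2.66, 2.66]. Speed limits (rad/s): [2.39, 2.39, 2.79, 3.14, 3.14, 3.14].

### API

Orientations are given as a unit quaternion [w, x, y, z].
In Python, from rig import state, read_camera, finish_job, grip_depth gives the robot as it stands. The module is installed in compiled form; this text tells all that it offers.
- The arm moves only by the tool carry_out, never from a script. Its argument "plan" is a list of rows, each a list of 7 numbers: the gripper's target within -1 to 1 (fully open at 1, half-way at 0, shut at -1), then the shift along the tool's x, y, z in units of 0.5 m (1.0 is 0.5 m), then the turn, a rotation vector about the tool's x, y, z in units of 2 rad (1.0 is 2 rad). In form: [[hand, x, y, z, rx, ry, rz], ...]. A call has 1 to 5 rows; each row is the pose to reach, as a shift and turn from the pose commanded when the call began, along the tool's axes at that moment; what a row does not reach only later rows make up. A row lasts 1/12 s, in which the tool goes at most 41.7 mm and 7.16 degrees, less where a joint would pass 70% of its speed; a pose out of reach is approached as far as the arm can. A call with a number of a shift or a turn outside -1 to 1 is refused whole. A call with a gripper value outside its range is refused whole. The fingers move at their own pace and stop on an object; "force" is the grip in N (left out, the last holds). Time passes only in rows, so rows that repeat a pose let the fingers close. It gives the time, the measured TCP pose, the force, the opening and the grip force at its end, in the units of the state.
- state(): the state, without advancing time (a new reading comes with each control period).
- read_camera(name): name is "scene" or "top"; returns a dict with "color" (400x640x3 uint8, red, green, blue), "depth" (400x640 float32, m along the optical axis (not along the pixel's ray), 0 where there is no reading), "fovy" (degrees; the focal length in pixels is half the picture's height over the tangent of half this angle, whatever the lens; pixels are square), "cx", "cy" (the principal point, pixels), "R" (3x3) and "t" (3): a world point X has camera coordinates R X + t. Camera axes: x right, y down, z forward; pixel columns grow to the right and rows downward; lengths in m; the calibration is good to about 2 mm. A picture is of the moment at which its call begins.
- finish_job(): hands the job in; it is judged then, once.
The state is a dict: "t": time; "q": joint angles; "qd": joint speeds; "effort": joint torques, N m; "ee_pos": TCP position; "eef_rot": TCP orientation; "wrist_force": force on the tool from outside, world axes, zero at the start; "ft_torque": the same for the moment, N m; "grip_width": finger opening in m; "grip_force": force on a finger pad.
Only numpy, scipy, OpenCV 4.12 (cv2) and the standard library are available. Lean on these libraries where they do the work, as an engineer would, in place of code of your own. Each camera call takes 0.05 s, during which the arm holds its last target. There are 200 camera calls.

## Working session

There is one attempt and no reset: what is moved stays moved. The work goes in short steps, Python scripts to look and compute and a tool call to move; the robot and the scene stay as the last step left them, time stands still between calls to the robot, and variables do not carry over. Pictures are saved under pics/ and viewed, at most 16 in all, crops included, and the job is handed in when it is done.

Besides the shell and the picture viewer there is one more tool, called after "Emit:" as name([rows], argument=value, ...), one row to a line, values as JSON. carry_out: Moves the arm, as the interface text tells. Its arguments: {"type":"object","properties":{"plan":{"type":"array","items":{"type":"array","items":{"type":"number","minimum":-1,"maximum":1}}},"force":{"type":"number"}},"required":["plan"]}

```bash
mkdir -p pics
cat > h.py <<'E'
import numpy as np, cv2
from rig import state, read_camera, grip_depth
from scipy.spatial.transform import Rotation as Ro
def snap(n,f=None,crop=None,scale=1):
    c=read_camera(n); im=c['color'][:,:,::-1]
    if crop: x0,y0,x1,y1=crop; im=im[y0:y1,x0:x1]
    if f: cv2.imwrite('pics/'+f,cv2.resize(im,None,fx=scale,fy=scale,interpolation=cv2.INTER_CUBIC))
    return c
def cloud(c):
    d=c['depth'].astype(float); H,W=d.shape; f=H/2/np.tan(np.radians(c['fovy'])/2)
    v,u=np.mgrid[:H,:W]
    P=np.stack([(u-c['cx'])/f*d,(v-c['cy'])/f*d,d],-1)
    X=(P-c['t'])@c['R']; X[d==0]=np.nan
    return X
def proj(c,X):
    p=c['R']@np.array(X)+c['t']; f=200/np.tan(np.radians(c['fovy'])/2)
    return p[0]/p[2]*f+c['cx'],p[1]/p[2]*f+c['cy']
E
python3 - <<'E'
from h import *
s=state();print(s,grip_depth)
for n in('scene','top'):
    c=snap(n,n+'0.png',scale=1.25);np.savez(n+'0.npz',**c)
    print(n,c['fovy'],c['cx'],c['cy'],c['R'],c['t'])
    print(-c['R'].T@c['t'])
E
```

```text
{'t': 0.0, 'q': array([ 1.01756646e+00,  1.31126246e-01,  1.48931319e+00, -2.27544707e-06,
        1.52301255e+00, -8.53890375e-02]), 'qd': array([ 5.80789344e-04,  8.07376942e-04, -1.28916078e-03,  5.01706002e-05,
       -9.55030677e-04,  7.04068760e-04]), 'effort': array([-6.51363480e-04, -5.69388306e+01, -5.00546980e+01, -3.85488011e-04,
        1.45960724e-02,  2.76346208e-05]), 'ee_pos': array([0.27025247, 0.53505563, 0.23024668]), 'eef_rot': array([-2.90752633e-04,  2.31792783e-01,  9.72764741e-01, -8.83027895e-04]), 'wrist_force': array([-0.14956949,  0.0692736 ,  0.00553181]), 'ft_torque': array([ 0.02579592, -0.01462122, -0.02527038]), 'grip_force': 0.0, 'grip_width': 0.08576082773177807} -0.0187
scene 49.899764573181855 326.00999301502276 200.3368826170591 [[ 0.78497545 -0.61952438  0.00175635]
 [-0.37459138 -0.47688453 -0.79514932]
 [ 0.49345197  0.62351478 -0.60641114]] [-0.46540691  0.32288017  1.12333104]
[-0.06802879 -0.83476788  0.93875582]
top 52.87110249585481 320.0991232541688 201.4791623461182 [[ 0.02244988 -0.99955798  0.01948976]
 [-0.99711531 -0.02380034 -0.07207365]
 [ 0.07250565 -0.0178155  -0.99720887]] [-0.08942751  0.55894783  1.54379182]
[ 0.44740943 -0.04858141  1.58151124]
```

View pics/scene0.png

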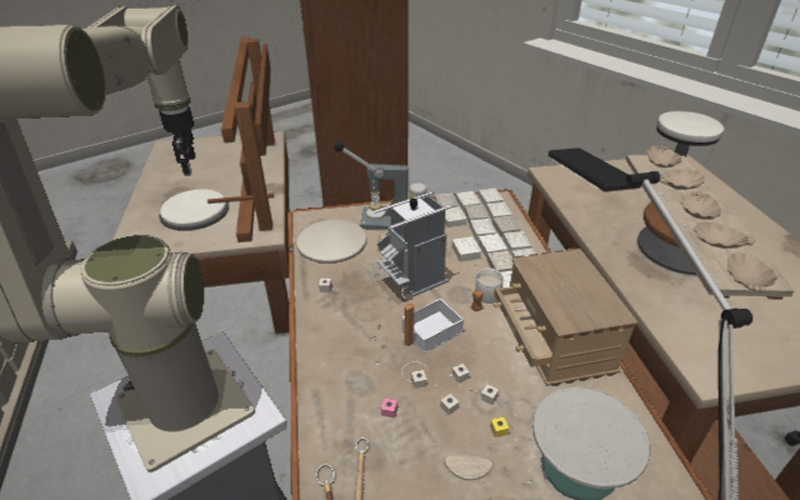

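View pics/top0.png

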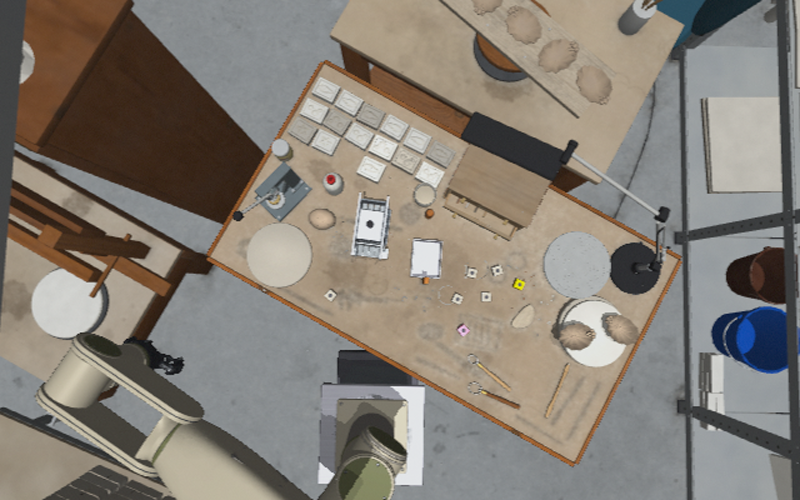

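The top picture (800 px wide) shows:
- **Pale props:** five, at (472,272), (497,270), (457,298), (486,296) and (330,295).
- **Decoys:** pink block at (463,329) and yellow block at (519,284).
- **Other things that could be mistaken:** bat candidates are the plaster disc at (279,255), the banding wheel at (577,264) and the disc with shells at (594,332). The pan is at (426,258), the chute at (370,225), the bottle at (333,183), the cup at (425,195) and the stamp at (429,213).

By the description I take the five pale blocks and the left disc.

```bash
cat > find.py <<'E'
from h import *
def blobs(X,lo,hi,region,amin=20):
    m=(X[...,2]>lo)&(X[...,2]<hi)&(X[...,0]>region[0])&(X[...,0]<region[1])&(X[...,1]>region[2])&(X[...,1]<region[3])
    n,l,st,ce=cv2.connectedComponentsWithStats(m.astype(np.uint8),connectivity=4)
    out=[]
    for i in range(1,n):
        if st[i,4]<amin: continue
        p=X[l==i]; (c,sz,a)=cv2.minAreaRect((p[:,:2]*1000).astype(np.float32))
        out.append((st[i,4],ce[i].round(),np.round(c,1),np.round(sz,1),round(a,1),np.round(np.median(p[:,2])*1000,1)))
    return out
E
python3 - <<'E'
from find import *
c=dict(np.load('top0.npz'));X=cloud(c)
print('props');[print(*b,c['color'][int(b[1][1]),int(b[1][0])]) for b in blobs(X,.016,.032,(.2,.8,-.5,.5),25)]
print('bat');[print(*b) for b in blobs(X,.009,.02,(.2,.8,0,.6),800)]
print('high');[print(*b) for b in blobs(X,.04,.3,(.25,.9,-.3,.5),20)]
print('chute top');[print(*b) for b in blobs(X,.222,.3,(.25,.9,-.3,.5),6)]
im=c['color'][:,:,::-1]
a=cv2.resize(im[190:270,330:440],None,fx=5,fy=5,interpolation=cv2.INTER_CUBIC)
b=cv2.resize(im[145:225,250:340],None,fx=5,fy=5,interpolation=cv2.INTER_CUBIC)
cv2.imwrite('pics/c1.png',cv2.resize(np.hstack([a,b]),None,fx=.8,fy=.8))
E
```

```text
props
42 [299. 142.] [796.7  17.5] [47.7 20.8] 68.0 27.1 [192 192 188]
87 [344. 144.] [ 786.  -160.8] [78.  25.4] 88.4 26.0 [227 228 224]
125 [235. 154.] [733.6 258.4] [55. 87.] 20.8 21.9 [ 92 101 106]
72 [228. 164.] [698.2 285.2] [49.3 35.7] 35.6 20.9 [104 116 120]
86 [219. 169.] [684.3 318.6] [72.5 33.2] 46.6 19.3 [110 121 125]
30 [264. 179.] [641.4 144.9] [13.6 52.5] 39.7 26.3 [149 134 113]
36 [202. 212.] [511.2 382.2] [44.9 25. ] 41.7 17.9 [193 186 174]
56 [398. 216.] [ 511.2 -380. ] [27.  29.5] 20.4 24.4 [ 97  99 107]
51 [378. 218.] [ 501.4 -301.1] [26.9 27.4] 78.9 24.8 [114 113 119]
53 [415. 227.] [ 469.5 -449.1] [28.8 27.6] 65.6 24.3 [ 97  98 106]
49 [265. 236.] [423.2 135. ] [27.1 26.6] 50.4 25.1 [145 144 143]
50 [389. 237.] [ 429.2 -345.4] [23.2 28.1] 1.3 24.8 [101 100 110]
51 [366. 239.] [ 420.3 -257.4] [28.1 26.2] 65.1 25.7 [103 103 112]
54 [371. 264.] [ 325.  -276.3] [27.8 27.9] 38.8 24.9 [122 111 123]
bat
1867 [223. 204.] [545.3 298.9] [199.3 199.5] 1.3 14.8
high
1569 [170. 120.] [823.8 461.2] [  9.  175.3] 61.8 187.4
197 [225. 119.] [868.6 297.3] [54.3 53.7] 1.5 69.5
1222 [372. 148.] [ 761.5 -251.7] [ 97.4 221.7] 89.2 155.4
709 [217. 150.] [705.2 308.1] [ 56.5 204.7] 48.5 187.2
205 [266. 146.] [765.7 133.5] [55.1 53.7] 1.5 84.1
229 [340. 155.] [ 738.  -148.4] [66.8 67.2] 21.0 46.0
1196 [297. 183.] [615.7   6.6] [103.8 167.7] 83.9 233.0
37 [344. 170.] [ 682.1 -165.2] [21.6 22.7] 46.7 51.4
46 [254. 174.] [661.7 177.7] [38.3 36.6] 31.2 42.9
34 [340. 223.] [ 476.2 -152.1] [20.  26.6] 1.3 115.3
25 [143. 287.] [255.2 484.2] [12.   7.7] 63.5 276.1
chute top
559 [161. 113.] [823.5 461.3] [  7.9 174.8] 62.4 263.0
705 [296. 179.] [616.    9.7] [ 81.7 167.7] 83.9 236.8
106 [195. 169.] [650.2 342. ] [26.6 77.3] 57.0 261.1
25 [143. 287.] [255.2 484.2] [12.   7.7] 63.5 276.1
```

View pics/c1.png

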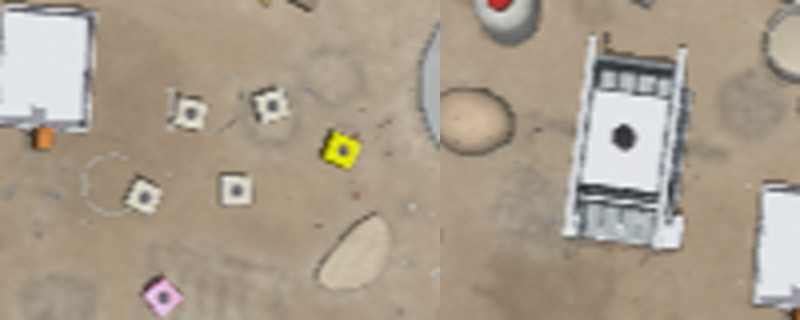

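The crop confirms the five pale props, in crop pixels: (190,113), (272,105), (145,196), (236,190), plus the lone one to the left. The cover is partly open, with the open slot at the far end (635,75) and the knob at (624,137).

Run:
```python
from find import *
for n in('top','scene'):
    c=dict(np.load(n+'0.npz'));X=cloud(c).reshape(-1,3);X=X[~np.isnan(X).any(1)]
    a=np.radians(-6.1);R=np.array([[np.cos(a),-np.sin(a)],[np.sin(a),np.cos(a)]])
    L=X.copy();L[:,:2]=(X[:,:2]-[.5747,.0141])@R; L*=1000
    k=(abs(L[:,0]-40)<110)&(abs(L[:,1])<75)
    L=L[k]
    def ext(lo,hi,t,ysel=None):
        p=L[(L[:,2]>lo)&(L[:,2]<hi)]
        if ysel: p=p[(p[:,1]>ysel[0])&(p[:,1]<ysel[1])]
        if len(p): print(n,t,len(p),np.percentile(p,[1,50,99],axis=0).round(1).tolist())
    ext(245,268,'knob');ext(225,245,'runL',(30,70));ext(225,245,'runR',(-70,-30));ext(225,250,'mid',(-25,25))
    ext(108,125,'lip');ext(60,80,'bar')
    p=L[(L[:,2]>225)&(L[:,2]<243)]
    h,_,_=np.histogram2d(p[:,0],p[:,1],bins=[np.arange(-60,140,8),np.arange(-60,61,8)]);print(h.astype(int))
    Y=X*1000
    for t,lo,hi in(('handle',60,125),('panrim',38,52)):
        q=Y[(Y[:,2]>lo)&(Y[:,2]<hi)&(abs(Y[:,0]-530)<120)&(abs(Y[:,1]+150)<70)&~((Y[:,0]>600))]
        print(n,t,len(q),cv2.minAreaRect(q[:,:2].astype(np.float32)),np.percentile(q,[1,50,99],axis=0).round(1).tolist())
```

```text
top knob 31 [[1.5, -30.9, 245.7], [41.0, -0.6, 260.4], [50.9, 8.6, 265.1]]
top runL 124 [[-41.2, 30.3, 227.7], [44.9, 36.3, 236.6], [124.2, 40.4, 243.2]]
top runR 121 [[-38.2, -40.6, 226.4], [42.8, -36.7, 237.1], [124.1, -30.1, 242.8]]
top mid 351 [[2.5, -24.7, 226.2], [42.7, -0.5, 236.3], [111.6, 24.7, 243.6]]
top lip 73 [[-34.9, -43.2, 111.7], [-25.3, -3.1, 120.3], [52.1, 35.7, 124.9]]
top bar 89 [[-34.0, -54.7, 65.1], [-20.8, -17.4, 72.4], [74.3, 47.7, 78.0]]
[[0 0 0 0 0 0 0 0 0 0 0 0 0 0 0]
 [0 0 0 0 0 0 0 0 0 0 0 0 0 0 0]
 [0 0 2 0 0 0 0 0 0 0 0 0 4 0 0]
 [0 0 6 0 0 0 0 0 0 0 0 0 3 0 0]
 [0 0 2 1 0 0 0 0 0 0 0 2 2 0 0]
 [0 0 2 0 0 0 0 0 0 0 0 0 3 0 0]
 [0 0 5 0 0 0 0 0 0 0 0 0 4 0 0]
 [0 0 2 4 2 2 1 1 2 3 1 5 2 0 0]
 [0 0 2 6 6 4 8 6 3 7 6 4 5 0 0]
 [0 0 4 5 6 6 4 6 6 5 7 5 3 0 0]
 [0 0 3 6 6 6 4 5 7 4 5 7 2 0 0]
 [0 0 3 7 5 4 8 4 5 6 5 4 5 0 0]
 [0 0 4 4 7 7 2 0 2 7 5 6 3 0 0]
 [0 0 3 4 5 6 2 0 2 4 6 5 2 0 0]
 [0 0 3 7 5 5 7 2 3 9 5 5 3 0 0]
 [0 0 3 4 7 5 4 6 6 4 6 6 4 0 0]
 [0 0 4 4 5 7 4 5 7 5 7 6 2 0 0]
 [0 0 3 4 3 4 5 3 4 4 3 6 2 0 0]
 [0 0 3 2 0 0 0 0 0 0 0 2 4 0 0]
 [0 0 
[... 1845 characters left out ...]
  3  5  2  4  4  3  2  4  3  0  0]
 [ 0  1  5  1  0  0  0  0  0  0  0  5  1  0  0]
 [ 0  0  5  2  0  0  0  0  0  0  0  5  6  0  0]
 [ 0  0  5  2  1  0  0  0  0  0  2  7  3  0  0]
 [ 0  0  5  2  2  3  6  2  5  5  2  6  3  0  0]
 [ 0  0  6  1  0  0  0  0  0  0  0  3  2  0  0]
 [ 0  0  2  2  0  0  0  0  0  0  0  1  1  0  0]]
scene handle 142 ((475.3482971191406, -155.08729553222656), (15.70254898071289, 21.967266082763672), 84.78809356689453) [[464.6, -162.3, 61.4], [473.2, -158.8, 94.5], [485.6, -147.7, 121.7]]
scene panrim 193 ((532.676513671875, -159.14572143554688), (93.883056640625, 135.5409698486328), 88.13224029541016) [[466.0, -206.8, 38.1], [537.1, -176.6, 42.4], [599.8, -112.0, 50.1]]
```

Object choice is settled and the chute frame is fitted: origin about (575,14) mm, yaw −6.1°. Next is a helper that turns waypoints into move numbers.

```bash
cat > wp.py <<'E'
from h import *
def chain(wps):
    """wps: (x,y,z mm, theta deg of tool y). prints shifts in tool axes/units, split into legs that one 5-row call can do"""
    s=state(); w,x,y,z=s['eef_rot']; R=Ro.from_quat([x,y,z,w]); p=s['ee_pos']
    print('t',round(s['t'],2),'p',(p*1e3).round(1),'th',np.degrees(np.arctan2(R.as_matrix()[1,1],R.as_matrix()[0,1])).round(1),'w',round(s['grip_width']*1e3,1),'f',round(float(s['grip_force']),1),s['wrist_force'].round(1))
    for x,y,z,th in wps:
        t=np.radians(th); T=np.column_stack([[-np.sin(t),np.cos(t),0],[np.cos(t),np.sin(t),0],[0,0,-1]])
        q=np.array([x,y,z])/1e3; G=Ro.from_matrix(T); rv=(R.inv()*G).as_rotvec()
        n=int(max(1,np.ceil(np.linalg.norm(q-p)/.19),np.ceil(np.degrees(np.linalg.norm(rv))/32)))
        for i in range(n):
            g=(R*Ro.from_rotvec(rv/n)); pn=p+(q-p)/(n-i)
            print((x,y,z,th) if i==n-1 else '  ..',np.r_[R.inv().apply(pn-p)/.5,rv/n/2].round(3).tolist())
            R=g;p=pn
def W(cx,cy=0):
    a=np.radians(-6.1); return 574.7+cx*np.cos(a)-cy*np.sin(a), 14.1+cx*np.sin(a)+cy*np.cos(a)
E
python3 - <<'E'
from wp import *
k=W(41.5); o=W(-8)
chain([(270,535,310,63.2),(*k,310,83.9),(*k,244,83.9),(*o,244,83.9),(*o,310,83.9)])
E
```

```text
t 0.1 p [270.3 535.1 230.3] th 63.2 w 85.3 f 0.0 [-0.5  0.6 -0.3]
(270, 535, 310, 63.2) [0.0, -0.001, -0.159, -0.001, -0.0, -0.0]
  .. [-0.273, -0.156, -0.0, -0.0, -0.0, -0.045]
  .. [-0.258, -0.18, -0.0, -0.0, -0.0, -0.045]
  .. [-0.24, -0.203, -0.0, -0.0, -0.0, -0.045]
(np.float64(615.965024681528), np.float64(9.690041039546323), 310, 83.9) [-0.221, -0.224, -0.0, -0.0, -0.0, -0.045]
(np.float64(615.965024681528), np.float64(9.690041039546323), 244, 83.9) [0.0, 0.0, 0.132, -0.0, 0.0, 0.0]
(np.float64(566.7452964469344), np.float64(14.950112570689866), 244, 83.9) [0.099, 0.0, 0.0, -0.0, -0.0, 0.0]
(np.float64(566.7452964469344), np.float64(14.950112570689866), 310, 83.9) [-0.0, 0.0, -0.132, 0.0, 0.0, 0.0]
```

Emit:
carry_out([
  [0.2,0,0,-0.08,0,0,0],
  [0.2,0,0,-0.16,0,0,0],
  [0.2,0,0,-0.16,0,0,0],
], force=40)

```text
t: 0.35
ee_pos: [0.2718, 0.5377, 0.3202]
eef_rot: [0.002, 0.232, 0.973, 0.005]
wrist_force: [0.2, 0.7, 2.5]
grip_width: 0.0521
grip_force: 0.0
```

Emit:
carry_out([
  [0.2,-0.055,-0.031,0,0,0,-0.009],
  [0.2,-0.11,-0.062,0,0,0,-0.018],
  [0.2,-0.165,-0.093,0,0,0,-0.027],
  [0.2,-0.22,-0.125,0,0,0,-0.036],
  [0.2,-0.273,-0.156,0,0,0,-0.045],
])

```text
t: 0.77
ee_pos: [0.3577, 0.403, 0.3109]
eef_rot: [-0.0, 0.187, 0.982, -0.0]
wrist_force: [0.0, 0.3, 0.2]
grip_width: 0.0509
grip_force: 0.0
```

Emit:
carry_out([
  [0.2,-0.052,-0.036,0,0,0,-0.009],
  [0.2,-0.104,-0.072,0,0,0,-0.018],
  [0.2,-0.155,-0.108,0,0,0,-0.027],
  [0.2,-0.207,-0.144,0,0,0,-0.036],
  [0.2,-0.258,-0.18,0,0,0,-0.045],
])

```text
t: 1.18
ee_pos: [0.4444, 0.2717, 0.311]
eef_rot: [-0.0, 0.143, 0.99, -0.0]
wrist_force: [0.7, -0.3, -0.6]
grip_width: 0.0511
grip_force: 0.0
```

Emit:
carry_out([
  [0.2,-0.048,-0.04,0,0,0,-0.009],
  [0.2,-0.096,-0.081,0,0,0,-0.018],
  [0.2,-0.144,-0.122,0,0,0,-0.027],
  [0.2,-0.192,-0.163,0,0,0,-0.036],
  [0.2,-0.24,-0.203,0,0,0,-0.045],
])

```text
t: 1.6
ee_pos: [0.5307, 0.1402, 0.3109]
eef_rot: [-0.0, 0.098, 0.995, -0.0]
wrist_force: [-0.7, 1.5, -0.2]
grip_width: 0.0514
grip_force: 0.0
```

Emit:
carry_out([
  [0.2,-0.05,-0.05,0,0,0,-0.015],
  [0.2,-0.1,-0.1,0,0,0,-0.03],
  [0.2,-0.15,-0.15,0,0,0,-0.045],
  [0.2,-0.221,-0.224,0,0,0,-0.045],
  [0.2,-0.221,-0.224,0,0,0,-0.045],
])

```text
t: 2.02
ee_pos: [0.6182, 0.005, 0.3099]
eef_rot: [-0.0, 0.056, 0.998, -0.001]
wrist_force: [1.3, 0.4, 0.3]
grip_width: 0.0512
grip_force: 0.0
```

Run:
```python
from wp import *
k=W(41.5); o=W(-8)
chain([(*k,310,83.9),(*k,244,83.9)])
c=snap('scene','s1.png',(280,130,400,250),5)
```

```text
t 2.02 p [618.2   5.  309.9] th 83.6 w 51.2 f 0.0 [1.3 0.4 0.3]
(np.float64(615.965024681528), np.float64(9.690041039546323), 310, 83.9) [0.005, 0.009, -0.0, -0.001, -0.0, -0.002]
(np.float64(615.965024681528), np.float64(9.690041039546323), 244, 83.9) [-0.0, -0.0, 0.132, 0.0, -0.0, 0.0]
```

Emit:
carry_out([
  [0.2,0.003,0.007,0.05,0,0,0],
  [0.2,0.003,0.007,0.1,0,0,0],
  [0.2,0.003,0.007,0.132,0,0,0],
  [0.2,0.003,0.007,0.132,0,0,0],
  [-1,0.003,0.007,0.132,0,0,0],
], force=30)

```text
t: 2.48
ee_pos: [0.6144, 0.0145, 0.2442]
eef_rot: [-0.001, 0.054, 0.999, 0.0]
wrist_force: [-0.3, 0.9, 0.5]
grip_width: 0.0404
grip_force: 0.0
```

Emit:
carry_out([
  [-1,0,0,0,0,0,0],
  [-1,0,0,0,0,0,0],
  [-1,0,0,0,0,0,0],
  [-1,0,0,0,0,0,0],
])

```text
t: 2.82
ee_pos: [0.616, 0.0122, 0.2475]
eef_rot: [0.001, 0.054, 0.999, -0.001]
wrist_force: [-1.5, -7.6, 0.6]
grip_width: 0.0185
grip_force: 29.5
```

Run:
```python
from wp import *
chain([(*W(-6.5),244,83.9)])
```

```text
t 2.82 p [616.   12.2 247.5] th 83.8 w 18.5 f 29.5 [-1.5 -7.6  0.6]
(np.float64(568.2368033631342), np.float64(14.790716463685515), 244, 83.9) [0.096, -0.005, 0.007, -0.001, 0.001, -0.001]
```

Emit:
carry_out([
  [-1,0.0,-0.004,0,0,0,0],
  [-1,0.025,-0.004,0,0,0,0],
  [-1,0.05,-0.004,0,0,0,0],
  [-1,0.075,-0.004,0,0,0,0],
  [-1,0.098,-0.004,0,0,0,0],
])

```text
t: 3.23
ee_pos: [0.5673, 0.0172, 0.2475]
eef_rot: [0.002, 0.054, 0.999, 0.0]
wrist_force: [13.6, -1.5, -1.1]
grip_width: 0.0186
grip_force: 29.7
```

Emit:
carry_out([
  [-1,0,0,0,0,0,0],
  [-1,0,0,0,0,0,0],
  [0.2,0,0,0,0,0,0],
  [0.2,0,0,0,0,0,0],
  [0.2,0,0,0,0,0,0],
])

```text
t: 3.65
ee_pos: [0.5668, 0.0172, 0.2454]
eef_rot: [0.0, 0.054, 0.999, 0.0]
wrist_force: [1.4, -0.5, -0.2]
grip_width: 0.0513
grip_force: 0.0
```

Emit:
carry_out([
  [0.2,0,0,-0.05,0,0,0],
  [0.2,0,0,-0.1,0,0,0],
  [0.2,0,0,-0.13,0,0,0],
  [0.2,0,0,-0.13,0,0,0],
])

```text
t: 3.98
ee_pos: [0.5683, 0.0171, 0.3147]
eef_rot: [0.003, 0.054, 0.999, 0.0]
wrist_force: [-0.3, 0.3, 0.4]
grip_width: 0.0513
grip_force: 0.0
```

```bash
python3 - <<'E'
from wp import *
d=(423.2,135)
chain([(*d,310,50.4),(*d,60,50.4),(*d,2,50.4)])
print('back');
E
python3 - <<'E'
from find import *
c=snap('scene','s2.png',(290,140,390,220),6);np.savez('s2.npz',**c)
X=cloud(c).reshape(-1,3)*1000
a=np.radians(-6.1);R=np.array([[np.cos(a),-np.sin(a)],[np.sin(a),np.cos(a)]])
X[:,:2]=(X[:,:2]-[574.7,14.1])@R
p=X[(X[:,2]>246)&(X[:,2]<268)&(abs(X[:,1])<20)&(X[:,0]>-40)&(X[:,0]<120)];print(np.percentile(p,[2,50,98],axis=0).round(1).tolist())
E
```

```text
t 3.98 p [568.3  17.1 314.7] th 83.8 w 51.3 f 0.0 [-0.3  0.3  0.4]
  .. [0.157, 0.102, 0.004, 0.001, 0.001, 0.146]
(423.2, 135, 310, 50.4) [0.179, 0.052, 0.004, 0.001, 0.001, 0.146]
  .. [0.0, -0.0, 0.25, 0.0, 0.0, -0.0]
(423.2, 135, 60, 50.4) [0.0, -0.0, 0.25, 0.0, 0.0, -0.0]
(423.2, 135, 2, 50.4) [-0.0, -0.0, 0.116, 0.0, -0.0, -0.0]
back
[[-13.9, -10.6, 247.1], [-6.9, -3.9, 257.8], [3.0, 6.8, 261.3]]
```

View pics/s2.png

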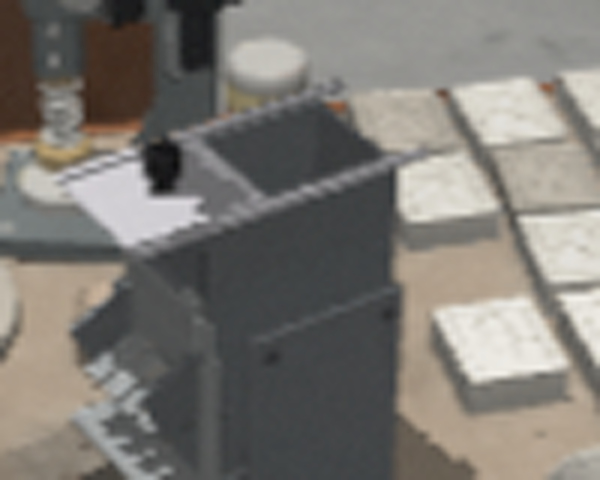

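The crop shows the cover fully open: knob at (160,165) and the hopper mouth clear at (290,145). Next is the lone prop.

Emit:
carry_out([
  [0.2,0.04,0.025,0,0,0,0.036],
  [0.2,0.08,0.051,0,0,0,0.073],
  [0.2,0.118,0.077,0,0,0,0.11],
  [0.2,0.157,0.102,0,0,0,0.146],
  [0.2,0.157,0.102,0,0,0,0.146],
], force=40)

```text
t: 4.45
ee_pos: [0.4914, 0.0784, 0.3089]
eef_rot: [-0.001, 0.2, 0.98, 0.0]
wrist_force: [-0.2, -0.2, 0.9]
grip_width: 0.0508
grip_force: 0.0
```

Emit:
carry_out([
  [0.2,0.045,0.013,0,0,0,0.036],
  [0.2,0.09,0.026,0,0,0,0.073],
  [0.2,0.135,0.039,0,0,0,0.11],
  [0.2,0.179,0.052,0,0,0,0.146],
  [0.2,0.179,0.052,0,0,0,0.146],
])

```text
t: 4.87
ee_pos: [0.4195, 0.1368, 0.3093]
eef_rot: [-0.001, 0.34, 0.941, 0.0]
wrist_force: [-0.2, -0.9, -0.5]
grip_width: 0.0512
grip_force: 0.0
```

Emit:
carry_out([
  [0.2,0,0,0.08,0,0,0],
  [0.2,0,0,0.16,0,0,0],
  [0.2,0,0,0.24,0,0,0],
  [0.2,0,0,0.32,0,0,0],
  [0.2,0,0,0.4,0,0,0],
])

```text
t: 5.28
ee_pos: [0.4213, 0.1345, 0.1076]
eef_rot: [-0.0, 0.338, 0.941, -0.0]
wrist_force: [0.5, -0.5, -0.7]
grip_width: 0.051
grip_force: 0.0
```

Emit:
carry_out([
  [0.2,0,0,0.06,0,0,0],
  [0.2,0,0,0.1,0,0,0],
  [0.2,0,0,0.1,0,0,0],
])

```text
t: 5.53
ee_pos: [0.4171, 0.1336, 0.0541]
eef_rot: [-0.004, 0.338, 0.941, -0.003]
wrist_force: [-0.8, -0.6, -0.4]
grip_width: 0.0512
grip_force: 0.0
```

Run:
```python
from wp import *
from find import *
c=snap('top');X=cloud(c)
for b in blobs(X,.016,.032,(.25,.6,-.47,.2),25): print(*b)
d=(423.2,135)
chain([(*d,3,50.4),(*d,310,50.4),(*W(71,15),310,83.9),(*W(71,15),247,83.9)])
```

```text
53 [398. 216.] [ 511.2 -380.3] [27.  27.5] 19.9 23.8
53 [377. 218.] [ 502.3 -300.6] [27.6 27.6] 79.4 23.3
57 [415. 227.] [ 470.  -448.7] [28.9 28.7] 64.4 24.3
47 [389. 237.] [ 429.2 -346.1] [23.2 25.5] 1.3 23.9
49 [366. 239.] [ 420.2 -257.4] [28.  26.2] 66.3 25.2
55 [370. 264.] [ 324.6 -276.3] [27.1 28.3] 37.9 24.7
t 5.58 p [419.  134.1  57.1] th 50.4 w 51.2 f 0.0 [0.  0.4 0.9]
(423.2, 135, 3, 50.4) [-0.006, 0.007, 0.108, -0.003, -0.002, 0.0]
  .. [0.0, -0.0, -0.307, -0.0, -0.0, -0.0]
(423.2, 135, 310, 50.4) [0.0, -0.0, -0.307, -0.0, -0.0, -0.0]
  .. [-0.245, 0.055, -0.0, -0.0, -0.0, -0.146]
(np.float64(646.8919551035011), np.float64(21.470320097125512), 310, 83.9) [-0.25, -0.018, 0.0, -0.0, -0.0, -0.146]
(np.float64(646.8919551035011), np.float64(21.470320097125512), 247, 83.9) [-0.0, -0.0, 0.126, 0.0, -0.0, 0.0]
```

Emit:
carry_out([
  [0.2,-0.003,0.004,0.05,0,0,0],
  [0.2,-0.004,0.005,0.108,0,0,0],
  [0.2,-0.004,0.005,0.108,0,0,0],
  [0.2,-0.004,0.005,0.108,0,0,0],
  [-1,-0.004,0.005,0.108,0,0,0],
])

```text
t: 6.0
ee_pos: [0.4262, 0.1359, 0.0084]
eef_rot: [0.001, 0.339, 0.941, 0.001]
wrist_force: [0.0, -0.2, 0.5]
grip_width: 0.0403
grip_force: 0.0
```

Emit:
carry_out([
  [-1,0,0,0,0,0,0],
  [-1,0,0,0,0,0,0],
  [-1,0,0,0,0,0,0],
  [-1,0,0,0,0,0,0],
  [-1,0,0,-0.03,0,0,0],
])

```text
t: 6.42
ee_pos: [0.424, 0.1355, 0.021]
eef_rot: [-0.001, 0.339, 0.941, -0.0]
wrist_force: [-0.1, -0.3, -0.3]
grip_width: 0.027
grip_force: 39.6
```

Emit:
carry_out([
  [-1,0,0,-0.07,0,0,0],
  [-1,0,0,-0.14,0,0,0],
  [-1,0,0,-0.21,0,0,0],
  [-1,0,0,-0.28,0,0,0],
  [-1,0,0,-0.34,0,0,0],
])

```text
t: 6.83
ee_pos: [0.4253, 0.1359, 0.1956]
eef_rot: [0.002, 0.339, 0.941, 0.001]
wrist_force: [1.0, -0.2, -1.5]
grip_width: 0.0269
grip_force: 39.6
```

Emit:
carry_out([
  [-1,0,0,-0.07,0,0,0],
  [-1,0,0,-0.14,0,0,0],
  [-1,0,0,-0.21,0,0,0],
  [-1,0,0,-0.244,0,0,0],
  [-1,0,0,-0.244,0,0,0],
])

```text
t: 7.25
ee_pos: [0.4267, 0.1362, 0.3205]
eef_rot: [0.005, 0.339, 0.941, 0.003]
wrist_force: [0.7, -0.1, -0.8]
grip_width: 0.0273
grip_force: 39.6
```

Emit:
carry_out([
  [-1,-0.05,0.011,0,0,0,-0.029],
  [-1,-0.1,0.022,0,0,0,-0.058],
  [-1,-0.15,0.033,0,0,0,-0.087],
  [-1,-0.2,0.044,0,0,0,-0.117],
  [-1,-0.245,0.055,0,0,0,-0.146],
])

```text
t: 7.67
ee_pos: [0.5373, 0.0779, 0.3132]
eef_rot: [0.0, 0.197, 0.98, -0.0]
wrist_force: [-0.2, -0.3, -0.1]
grip_width: 0.0269
grip_force: 39.6
```

Emit:
carry_out([
  [-1,-0.06,-0.004,0,0,0,-0.036],
  [-1,-0.12,-0.008,0,0,0,-0.072],
  [-1,-0.18,-0.012,0,0,0,-0.11],
  [-1,-0.25,-0.018,0,0,0,-0.146],
  [-1,-0.25,-0.018,0,0,0,-0.146],
])

```text
t: 8.08
ee_pos: [0.6509, 0.0185, 0.3089]
eef_rot: [-0.002, 0.053, 0.999, -0.001]
wrist_force: [0.5, -0.4, -1.7]
grip_width: 0.0271
grip_force: 39.6
```

Run:
```python
from wp import *
chain([(*W(71,15),248,83.9)])
c=snap('scene','s3.png',(290,100,390,220),5)
```

```text
t 8.08 p [650.9  18.5 308.9] th 83.9 w 27.1 f 39.6 [ 0.5 -0.4 -1.7]
(np.float64(646.8919551035011), np.float64(21.470320097125512), 248, 83.9) [0.008, 0.005, 0.122, -0.001, -0.002, 0.0]
```

View pics/s3.png

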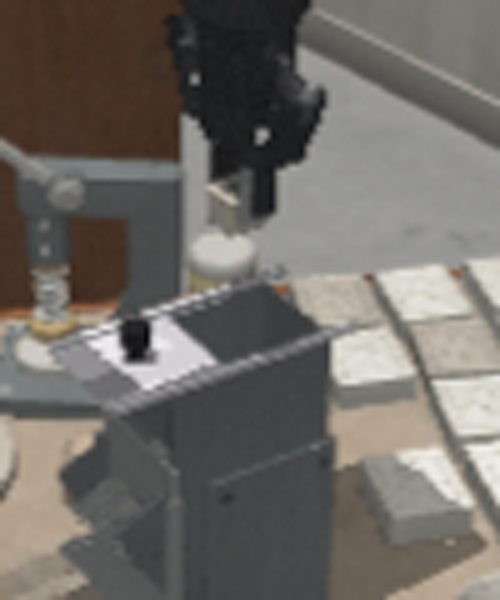

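The prop is held at (230,205), above and to the +x side of the open hopper mouth. Lowering and releasing.

Emit:
carry_out([
  [-1,0.004,0.003,0.06,0,0,0],
  [-1,0.005,0.004,0.122,0,0,0],
  [-1,0.005,0.004,0.124,0,0,0],
  [-1,0.005,0.004,0.124,0,0,0],
  [-1,0.005,0.004,0.124,0,0,0],
])

```text
t: 8.55
ee_pos: [0.6459, 0.0244, 0.2534]
eef_rot: [0.001, 0.054, 0.999, 0.0]
wrist_force: [1.0, 0.4, 0.4]
grip_width: 0.027
grip_force: 39.6
```

Emit:
carry_out([
  [0.2,0,0,0,0,0,0],
  [0.2,0,0,0,0,0,0],
  [0.2,0,0,0,0,0,0],
  [0.2,0,0,0,0,0,0],
])

```text
t: 8.88
ee_pos: [0.6465, 0.0241, 0.2527]
eef_rot: [0.001, 0.054, 0.999, 0.0]
wrist_force: [-0.2, 0.2, -0.1]
grip_width: 0.0513
grip_force: 0.0
```

Emit:
carry_out([
  [0.2,0,0,-0.06,0,0,0],
  [0.2,0,0,-0.124,0,0,0],
  [0.2,0,0,-0.124,0,0,0],
  [0.2,0,0,-0.124,0,0,0],
])

```text
t: 9.22
ee_pos: [0.6474, 0.024, 0.3172]
eef_rot: [0.003, 0.054, 0.999, 0.0]
wrist_force: [-0.6, -0.2, -0.2]
grip_width: 0.0516
grip_force: 0.0
```

Run:
```python
from wp import *
from find import *
c=snap('top',);X=cloud(c)
for b in blobs(X,.016,.032,(.25,.6,-.47,.2),25): print(*b)
d=(420.5,-257.4)
chain([(*d,310,66),(*d,60,66),(*d,3,66)])
```

```text
55 [398. 216.] [ 511.3 -380.2] [26.8 29.7] 20.1 24.3
52 [377. 218.] [ 501.5 -300.9] [28.4 27.7] 75.1 24.1
54 [415. 227.] [ 469.4 -448.7] [27.8 28.4] 61.1 23.9
50 [389. 237.] [ 429.1 -345.3] [23.3 27. ] 1.4 25.0
53 [366. 239.] [ 420.4 -256.8] [27.6 27.1] 69.2 24.3
54 [371. 264.] [ 324.8 -276.5] [27.4 27.7] 40.5 22.6
t 9.27 p [646.6  24.  314.8] th 83.8 w 51.0 f 0.0 [ 0.5 -0.  -0.3]
  .. [0.194, -0.304, 0.004, 0.0, 0.001, 0.078]
(420.5, -257.4, 310, 66) [0.145, -0.331, 0.005, 0.0, 0.001, 0.078]
  .. [-0.0, 0.0, 0.25, -0.0, -0.0, 0.0]
(420.5, -257.4, 60, 66) [-0.0, 0.0, 0.25, -0.0, -0.0, 0.0]
(420.5, -257.4, 3, 66) [0.0, 0.0, 0.114, -0.0, 0.0, 0.0]
```

Emit:
carry_out([
  [0.2,0.038,-0.06,0,0,0,0.016],
  [0.2,0.077,-0.12,0,0,0,0.032],
  [0.2,0.116,-0.18,0,0,0,0.048],
  [0.2,0.155,-0.24,0,0,0,0.064],
  [0.2,0.194,-0.304,0,0,0,0.078],
])

```text
t: 9.68
ee_pos: [0.5314, -0.1171, 0.3115]
eef_rot: [-0.001, 0.132, 0.991, 0.0]
wrist_force: [0.7, -0.7, 0.1]
grip_width: 0.0514
grip_force: 0.0
```

Emit:
carry_out([
  [0.2,0.029,-0.066,0,0,0,0.016],
  [0.2,0.058,-0.132,0,0,0,0.032],
  [0.2,0.087,-0.198,0,0,0,0.048],
  [0.2,0.116,-0.264,0.002,0,0,0.064],
  [0.2,0.145,-0.331,0.005,0,0,0.078],
])

```text
t: 10.1
ee_pos: [0.4183, -0.2581, 0.3094]
eef_rot: [-0.001, 0.209, 0.978, 0.0]
wrist_force: [-0.2, -0.2, 0.3]
grip_width: 0.0516
grip_force: 0.0
```

Emit:
carry_out([
  [0.2,0,0,0.08,0,0,0],
  [0.2,0,0,0.16,0,0,0],
  [0.2,0,0,0.24,0,0,0],
  [0.2,0,0,0.32,0,0,0],
  [0.2,0,0,0.4,0,0,0],
])

```text
t: 10.52
ee_pos: [0.4188, -0.2568, 0.1077]
eef_rot: [-0.001, 0.209, 0.978, 0.0]
wrist_force: [0.7, -0.6, -0.1]
grip_width: 0.0511
grip_force: 0.0
```

Emit:
carry_out([
  [0.2,0,0,0.06,0,0,0],
  [0.2,0,0,0.1,0,0,0],
  [0.2,0,0,0.1,0,0,0],
  [0.2,0,0,0.1,0,0,0],
])

```text
t: 10.85
ee_pos: [0.4184, -0.2562, 0.059]
eef_rot: [-0.002, 0.208, 0.978, 0.001]
wrist_force: [0.2, 0.1, 0.2]
grip_width: 0.0511
grip_force: 0.0
```

Run:
```python
from wp import *
d=(420.5,-257.2)
chain([(*d,4,66),(*d,310,66),(*W(71,-15),310,83.9),(*W(71,-15),248,83.9)])
```

```text
t 10.85 p [ 418.4 -256.2   59. ] th 65.9 w 51.1 f 0.0 [0.2 0.1 0.2]
(420.5, -257.2, 4, 66) [-0.005, -0.0, 0.11, 0.001, -0.002, -0.0]
  .. [0.0, 0.0, -0.306, 0.0, -0.0, 0.0]
(420.5, -257.2, 310, 66) [0.0, 0.0, -0.306, 0.0, -0.0, 0.0]
  .. [-0.103, 0.318, 0.0, 0.0, 0.0, -0.078]
(np.float64(643.7040329634141), np.float64(-8.359818226870626), 310, 83.9) [-0.151, 0.298, 0.0, 0.0, 0.0, -0.078]
(np.float64(643.7040329634141), np.float64(-8.359818226870626), 248, 83.9) [-0.0, -0.0, 0.124, 0.0, -0.0, 0.0]
```

Emit:
carry_out([
  [0.2,-0.004,0,0.05,0,0,0],
  [0.2,-0.004,0,0.108,0,0,0],
  [0.2,-0.004,0,0.108,0,0,0],
  [0.2,-0.004,0,0.108,0,0,0],
  [-1,-0.004,0,0.108,0,0,0],
])

```text
t: 11.27
ee_pos: [0.4231, -0.2592, 0.0091]
eef_rot: [0.001, 0.208, 0.978, -0.001]
wrist_force: [-0.3, 0.2, 0.3]
grip_width: 0.0404
grip_force: 0.0
```

Emit:
carry_out([
  [-1,0,0,0,0,0,0],
  [-1,0,0,0,0,0,0],
  [-1,0,0,0,0,0,0],
  [-1,0,0,0,0,0,0],
  [-1,0,0,-0.03,0,0,0],
])

```text
t: 11.68
ee_pos: [0.4213, -0.2579, 0.0215]
eef_rot: [-0.001, 0.208, 0.978, 0.0]
wrist_force: [-0.9, -0.2, -0.5]
grip_width: 0.0272
grip_force: 39.5
```

Emit:
carry_out([
  [-1,0,0,-0.07,0,0,0],
  [-1,0,0,-0.14,0,0,0],
  [-1,0,0,-0.21,0,0,0],
  [-1,0,0,-0.28,0,0,0],
  [-1,0,0,-0.34,0,0,0],
])

```text
t: 12.1
ee_pos: [0.4224, -0.2587, 0.1961]
eef_rot: [0.002, 0.208, 0.978, -0.001]
wrist_force: [1.0, -0.4, -1.1]
grip_width: 0.0271
grip_force: 39.6
```

Emit:
carry_out([
  [-1,0,0,-0.07,0,0,0],
  [-1,0,0,-0.14,0,0,0],
  [-1,0,0,-0.21,0,0,0],
  [-1,0,0,-0.244,0,0,0],
  [-1,0,0,-0.244,0,0,0],
])

```text
t: 12.52
ee_pos: [0.4235, -0.2596, 0.3213]
eef_rot: [0.005, 0.208, 0.978, -0.002]
wrist_force: [0.1, 0.0, -0.3]
grip_width: 0.0271
grip_force: 39.6
```

Emit:
carry_out([
  [-1,-0.02,0.063,0,0,0,-0.016],
  [-1,-0.04,0.127,0,0,0,-0.032],
  [-1,-0.06,0.19,0,0,0,-0.048],
  [-1,-0.08,0.254,0,0,0,-0.064],
  [-1,-0.103,0.318,0,0,0,-0.078],
])

```text
t: 12.93
ee_pos: [0.5341, -0.1327, 0.3139]
eef_rot: [0.0, 0.131, 0.991, -0.0]
wrist_force: [0.5, -0.8, -0.6]
grip_width: 0.0271
grip_force: 39.7
```

Emit:
carry_out([
  [-1,-0.03,0.06,0,0,0,-0.016],
  [-1,-0.06,0.12,0,0,0,-0.032],
  [-1,-0.09,0.18,0,0,0,-0.048],
  [-1,-0.12,0.24,0,0,0,-0.064],
  [-1,-0.151,0.298,0,0,0,-0.078],
])

```text
t: 13.35
ee_pos: [0.646, -0.0083, 0.3137]
eef_rot: [-0.0, 0.053, 0.999, 0.0]
wrist_force: [0.8, -0.1, 0.3]
grip_width: 0.0272
grip_force: 39.7
```

Emit:
carry_out([
  [-1,0,0,0,0,0,0],
  [-1,0,0,0,0,0,0],
])

```text
t: 13.52
ee_pos: [0.6456, -0.0083, 0.3125]
eef_rot: [-0.001, 0.053, 0.999, 0.0]
wrist_force: [0.5, 0.2, 0.1]
grip_width: 0.0268
grip_force: 39.7
```

Run:
```python
from wp import *
chain([(*W(71,-13),248,83.9),(*W(71,-13),310,83.9)])
```

```text
t 13.52 p [645.6  -8.3 312.5] th 84.0 w 26.8 f 39.7 [0.5 0.2 0.1]
(np.float64(643.9165611060865), np.float64(-6.371142338604217), 248, 83.9) [0.003, 0.003, 0.129, -0.0, -0.001, 0.001]
(np.float64(643.9165611060865), np.float64(-6.371142338604217), 310, 83.9) [0.0, -0.0, -0.124, -0.0, -0.0, 0.0]
```

Emit:
carry_out([
  [-1,0.002,0.003,0.06,0,0,0],
  [-1,0.003,0.003,0.12,0,0,0],
  [-1,0.003,0.003,0.128,0,0,0],
  [-1,0.003,0.003,0.128,0,0,0],
  [-1,0.003,0.003,0.128,0,0,0],
])

```text
t: 13.93
ee_pos: [0.6439, -0.0091, 0.2511]
eef_rot: [0.0, 0.054, 0.999, -0.0]
wrist_force: [0.3, -0.8, -0.8]
grip_width: 0.027
grip_force: 39.7
```

Emit:
carry_out([
  [0.2,0,0,0,0,0,0],
  [0.2,0,0,0,0,0,0],
  [0.2,0,0,0,0,0,0],
  [0.2,0,0,0,0,0,0],
])

```text
t: 14.27
ee_pos: [0.6447, -0.0084, 0.2513]
eef_rot: [0.001, 0.054, 0.999, -0.0]
wrist_force: [-0.0, -0.2, 0.5]
grip_width: 0.0511
grip_force: 0.0
```

Emit:
carry_out([
  [0.2,0,0,-0.06,0,0,0],
  [0.2,0,0,-0.124,0,0,0],
  [0.2,0,0,-0.124,0,0,0],
  [0.2,0,0,-0.124,0,0,0],
])

```text
t: 14.6
ee_pos: [0.6456, -0.0083, 0.3157]
eef_rot: [0.003, 0.054, 0.999, -0.0]
wrist_force: [-0.3, -0.2, -0.9]
grip_width: 0.0513
grip_force: 0.0
```

Run:
```python
from wp import *
from find import *
c=snap('top',);X=cloud(c)
for b in blobs(X,.016,.032,(.25,.6,-.47,.2),25): print(*b)
d=(501.8,-300.9)
chain([(*d,310,77),(*d,60,77)])
```

```text
54 [398. 216.] [ 511.6 -380.6] [27.5 26.4] 22.8 23.8
52 [378. 218.] [ 502.  -300.9] [29.2 27.4] 77.4 24.3
53 [415. 227.] [ 469.4 -448.9] [29.8 28.4] 64.7 23.8
49 [389. 237.] [ 429.2 -346.7] [23.3 25.5] 1.2 23.7
56 [370. 264.] [ 324.6 -276. ] [28.2 28.6] 37.5 23.7
t 14.65 p [644.7  -8.3 313.3] th 83.8 w 51.1 f 0.0 [ 1.4  0.7 -1. ]
  .. [0.111, -0.306, 0.003, 0.0, 0.001, 0.03]
(501.8, -300.9, 310, 77) [0.092, -0.312, 0.003, 0.0, 0.001, 0.03]
  .. [-0.0, 0.0, 0.25, -0.0, -0.0, -0.0]
(501.8, -300.9, 60, 77) [-0.0, 0.0, 0.25, -0.0, -0.0, -0.0]
```

Run:
```python
from wp import *
d=(502.5,-301)
chain([(*d,310,77),(*d,4,77),(*d,310,77),(*W(71,13),312,83.9)])
```

```text
t 14.65 p [644.7  -8.3 313.3] th 83.8 w 51.1 f 0.0 [ 1.4  0.7 -1. ]
  .. [0.11, -0.306, 0.003, 0.0, 0.001, 0.03]
(502.5, -301, 310, 77) [0.092, -0.312, 0.003, 0.0, 0.001, 0.03]
  .. [-0.0, 0.0, 0.306, -0.0, -0.0, -0.0]
(502.5, -301, 4, 77) [-0.0, 0.0, 0.306, -0.0, -0.0, -0.0]
  .. [0.0, 0.0, -0.306, 0.0, -0.0, 0.0]
(502.5, -301, 310, 77) [0.0, 0.0, -0.306, 0.0, -0.0, 0.0]
  .. [-0.068, 0.345, -0.002, 0.0, -0.0, -0.03]
(np.float64(646.6794269608287), np.float64(19.4816442088591), 312, 83.9) [-0.089, 0.34, -0.002, 0.0, -0.0, -0.03]
```

Emit:
carry_out([
  [0.2,0.022,-0.061,0,0,0,0.006],
  [0.2,0.044,-0.122,0,0,0,0.012],
  [0.2,0.066,-0.183,0,0,0,0.018],
  [0.2,0.088,-0.244,0,0,0,0.024],
  [0.2,0.11,-0.306,0.003,0,0,0.03],
])

```text
t: 15.07
ee_pos: [0.5717, -0.1553, 0.3089]
eef_rot: [-0.001, 0.084, 0.996, 0.0]
wrist_force: [1.0, -0.5, -0.4]
grip_width: 0.0513
grip_force: 0.0
```

Emit:
carry_out([
  [0.2,0.018,-0.062,0,0,0,0.006],
  [0.2,0.036,-0.124,0,0,0,0.012],
  [0.2,0.054,-0.186,0,0,0,0.018],
  [0.2,0.072,-0.248,0,0,0,0.024],
  [0.2,0.092,-0.312,0.003,0,0,0.03],
])

```text
t: 15.48
ee_pos: [0.5003, -0.3014, 0.3075]
eef_rot: [-0.001, 0.114, 0.994, 0.0]
wrist_force: [-0.4, -0.7, 0.3]
grip_width: 0.0512
grip_force: 0.0
```

Emit:
carry_out([
  [0.2,0,0,0.08,0,0,0],
  [0.2,0,0,0.16,0,0,0],
  [0.2,0,0,0.24,0,0,0],
  [0.2,0,0,0.32,0,0,0],
  [0.2,0,0,0.4,0,0,0],
])

```text
t: 15.9
ee_pos: [0.5003, -0.2999, 0.1056]
eef_rot: [-0.001, 0.114, 0.994, 0.0]
wrist_force: [1.2, -0.7, 0.0]
grip_width: 0.0512
grip_force: 0.0
```

Emit:
carry_out([
  [0.2,0,0,0.06,0,0,0],
  [0.2,0,0,0.13,0,0,0],
  [0.2,0,0,0.19,0,0,0],
  [0.2,0,0,0.208,0,0,0],
  [0.2,0,0,0.208,0,0,0],
])

```text
t: 16.32
ee_pos: [0.4982, -0.2981, 0.0003]
eef_rot: [-0.004, 0.114, 0.994, 0.002]
wrist_force: [1.2, -0.1, -0.1]
grip_width: 0.0513
grip_force: 0.0
```

Emit:
carry_out([
  [-1,0,0,0,0,0,0],
  [-1,0,0,0,0,0,0],
  [-1,0,0,0,0,0,0],
  [-1,0,0,0,0,0,0],
  [-1,0,0,0,0,0,0],
])

```text
t: 16.73
ee_pos: [0.5031, -0.3017, 0.0072]
eef_rot: [0.002, 0.114, 0.994, -0.001]
wrist_force: [-1.1, 0.6, 7.2]
grip_width: 0.0272
grip_force: 41.4
```

Emit:
carry_out([
  [-1,0,0,-0.06,0,0,0],
  [-1,0,0,-0.13,0,0,0],
  [-1,0,0,-0.2,0,0,0],
  [-1,0,0,-0.27,0,0,0],
  [-1,0,0,-0.34,0,0,0],
])

```text
t: 17.15
ee_pos: [0.5015, -0.3006, 0.1773]
eef_rot: [0.0, 0.114, 0.994, -0.0]
wrist_force: [0.7, -0.6, -0.0]
grip_width: 0.0268
grip_force: 40.5
```

Emit:
carry_out([
  [-1,0,0,-0.07,0,0,0],
  [-1,0,0,-0.14,0,0,0],
  [-1,0,0,-0.21,0,0,0],
  [-1,0,0,-0.272,0,0,0],
  [-1,0,0,-0.272,0,0,0],
])

```text
t: 17.57
ee_pos: [0.5037, -0.3022, 0.3206]
eef_rot: [0.006, 0.114, 0.994, -0.003]
wrist_force: [0.8, -0.4, -1.4]
grip_width: 0.0272
grip_force: 40.5
```

Run:
```python
from wp import *
chain([(*W(71,13),312,83.9)])
```

```text
t 17.57 p [ 503.7 -302.2  320.6] th 76.9 w 27.2 f 40.5 [ 0.8 -0.4 -1.4]
  .. [-0.067, 0.346, 0.008, -0.001, 0.003, -0.03]
(np.float64(646.6794269608287), np.float64(19.4816442088591), 312, 83.9) [-0.087, 0.341, 0.008, -0.001, 0.003, -0.03]
```

Emit:
carry_out([
  [-1,-0.014,0.069,0,0,0,-0.006],
  [-1,-0.028,0.138,0,0,0,-0.012],
  [-1,-0.041,0.207,0,0,0,-0.018],
  [-1,-0.054,0.276,0,0,0,-0.024],
  [-1,-0.068,0.345,0,0,0,-0.03],
])

```text
t: 17.98
ee_pos: [0.574, -0.1388, 0.3114]
eef_rot: [0.001, 0.084, 0.996, -0.0]
wrist_force: [0.5, 0.0, 0.1]
grip_width: 0.027
grip_force: 40.5
```

Emit:
carry_out([
  [-1,-0.018,0.068,0,0,0,-0.006],
  [-1,-0.036,0.136,0,0,0,-0.012],
  [-1,-0.054,0.204,0,0,0,-0.018],
  [-1,-0.072,0.272,0,0,0,-0.024],
  [-1,-0.089,0.34,0,0,0,-0.03],
])

```text
t: 18.4
ee_pos: [0.6463, 0.0217, 0.3114]
eef_rot: [0.001, 0.054, 0.999, -0.0]
wrist_force: [0.9, -0.2, -0.3]
grip_width: 0.027
grip_force: 40.6
```

Emit:
carry_out([
  [-1,0,0,0,0,0,0],
  [-1,0,0,0,0,0,0],
])

```text
t: 18.57
ee_pos: [0.6462, 0.0221, 0.3107]
eef_rot: [0.0, 0.052, 0.999, 0.0]
wrist_force: [-0.9, -0.6, -0.5]
grip_width: 0.0269
grip_force: 40.5
```

Run:
```python
from wp import *
chain([(*W(71,13),249,83.9)])
```

```text
t 18.57 p [646.2  22.1 310.7] th 84.0 w 26.9 f 40.5 [-0.9 -0.6 -0.5]
(np.float64(646.6794269608287), np.float64(19.4816442088591), 249, 83.9) [-0.002, -0.005, 0.123, 0.0, 0.0, 0.001]
```

Transport is accurate, so this turn I release and plan the fourth prop.

Emit:
carry_out([
  [-1,0,-0.002,0.06,0,0,0],
  [-1,0,-0.004,0.118,0,0,0],
  [-1,0,-0.004,0.122,0,0,0],
  [-1,0,-0.004,0.122,0,0,0],
  [-1,0,-0.004,0.122,0,0,0],
])

```text
t: 18.98
ee_pos: [0.6458, 0.0172, 0.2513]
eef_rot: [0.001, 0.054, 0.999, -0.0]
wrist_force: [-0.3, -0.1, 0.8]
grip_width: 0.0269
grip_force: 40.5
```

Emit:
carry_out([
  [0.2,0,0,0,0,0,0],
  [0.2,0,0,0,0,0,0],
  [0.2,0,0,0,0,0,0],
  [0.2,0,0,0,0,0,0],
])

```text
t: 19.32
ee_pos: [0.6462, 0.0179, 0.2511]
eef_rot: [0.001, 0.054, 0.999, 0.0]
wrist_force: [0.1, -0.3, 0.4]
grip_width: 0.0511
grip_force: 0.0
```

Emit:
carry_out([
  [0.2,0,0,-0.06,0,0,0],
  [0.2,0,0,-0.124,0,0,0],
  [0.2,0,0,-0.124,0,0,0],
  [0.2,0,0,-0.124,0,0,0],
])

```text
t: 19.65
ee_pos: [0.6471, 0.018, 0.3157]
eef_rot: [0.003, 0.054, 0.999, 0.0]
wrist_force: [-0.1, 0.4, -0.9]
grip_width: 0.0516
grip_force: 0.0
```

Run:
```python
from wp import *
from find import *
c=snap('top',);X=cloud(c)
for b in blobs(X,.016,.032,(.25,.6,-.47,.2),25): print(*b)
d=(430,-346)
chain([(*d,310,91.3),(*d,8,91.3),(*d,310,91.3),(*W(71,-13),312,83.9)])
L=X.reshape(-1,3)*1000;a=np.radians(-6.1);R=np.array([[np.cos(a),-np.sin(a)],[np.sin(a),np.cos(a)]])
L[:,:2]=(L[:,:2]-[574.7,14.1])@R
k=(L[:,0]>35)&(L[:,0]<107)&(abs(L[:,1])<32)
for x0 in range(34,108,12):
  print(x0,[ (lambda q: round(float(np.median(q))) if len(q) else 0)(L[k&(L[:,0]>=x0)&(L[:,0]<x0+12)&(L[:,1]>=y0)&(L[:,1]<y0+11),2]) for y0 in range(-33,33,11)])
```

```text
52 [398. 216.] [ 511.3 -380. ] [27. 28.] 20.4 24.8
55 [415. 227.] [ 469.  -449.7] [27.  28.5] 64.4 23.2
48 [389. 237.] [ 429.2 -345.8] [23.3 24.9] 0.7 24.6
55 [371. 264.] [ 324.6 -276.4] [28.  27.7] 40.6 23.6
t 19.7 p [646.3  18.  313.3] th 83.8 w 51.1 f 0.0 [-0.5  0.2 -0.4]
  .. [0.117, -0.257, 0.002, -0.0, 0.0, -0.022]
  .. [0.128, -0.251, 0.002, -0.0, 0.0, -0.022]
(430, -346, 310, 91.3) [0.139, -0.246, 0.002, -0.0, 0.0, -0.022]
  .. [-0.0, -0.0, 0.302, 0.0, -0.0, 0.0]
(430, -346, 8, 91.3) [-0.0, -0.0, 0.302, 0.0, -0.0, 0.0]
  .. [-0.0, 0.0, -0.302, 0.0, 0.0, 0.0]
(430, -346, 310, 91.3) [-0.0, 0.0, -0.302, 0.0, 0.0, 0.0]
  .. [-0.148, 0.223, -0.001, -0.0, 0.0, 0.022]
  .. [-0.138, 0.229, -0.001, -0.0, 0.0, 0.022]
(np.float64(643.9165611060865), np.float64(-6.371142338604217), 312, 83.9) [-0.128, 0.235, -0.001, -0.0, 0.0, 0.022]
34 [714, 712, 715, 716, 717, 717]
46 [722, 722, 722, 723, 723, 723]
58 [727, 726, 726, 726, 726, 726]
70 [726, 726, 725, 725, 726, 726]
82 [724, 723, 723, 722, 722, 720]
94 [716, 715, 714, 713, 713, 713]
106 [0, 708, 0, 708, 706, 703]
```

Emit:
carry_out([
  [0.2,0.029,-0.064,0,0,0,-0.005],
  [0.2,0.058,-0.128,0,0,0,-0.01],
  [0.2,0.088,-0.193,0,0,0,-0.016],
  [0.2,0.117,-0.257,0.002,0,0,-0.022],
])

```text
t: 20.03
ee_pos: [0.5722, -0.1042, 0.3091]
eef_rot: [-0.001, 0.031, 1.0, 0.0]
wrist_force: [0.9, -0.8, -0.5]
grip_width: 0.051
grip_force: 0.0
```

Emit:
carry_out([
  [0.2,0.032,-0.063,0,0,0,-0.005],
  [0.2,0.064,-0.126,0,0,0,-0.01],
  [0.2,0.096,-0.188,0,0,0,-0.016],
  [0.2,0.128,-0.251,0.002,0,0,-0.022],
])

```text
t: 20.37
ee_pos: [0.5002, -0.2255, 0.3084]
eef_rot: [-0.001, 0.009, 1.0, 0.0]
wrist_force: [1.1, -0.0, 0.7]
grip_width: 0.0513
grip_force: 0.0
```

Emit:
carry_out([
  [0.2,0.035,-0.061,0,0,0,-0.005],
  [0.2,0.07,-0.122,0,0,0,-0.01],
  [0.2,0.105,-0.184,0,0,0,-0.016],
  [0.2,0.139,-0.246,0.002,0,0,-0.022],
  [0.2,0.139,-0.246,0.002,0,0,-0.022],
])

```text
t: 20.78
ee_pos: [0.426, -0.3505, 0.3067]
eef_rot: [-0.002, -0.01, 1.0, -0.0]
wrist_force: [-0.2, -0.4, 0.2]
grip_width: 0.0506
grip_force: 0.0
```

Emit:
carry_out([
  [0.2,0,0,0.08,0,0,0],
  [0.2,0,0,0.16,0,0,0],
  [0.2,0,0,0.24,0,0,0],
  [0.2,0,0,0.32,0,0,0],
  [0.2,0,0,0.4,0,0,0],
])

```text
t: 21.2
ee_pos: [0.4291, -0.3451, 0.1058]
eef_rot: [-0.001, -0.012, 1.0, 0.001]
wrist_force: [1.1, 0.6, 0.8]
grip_width: 0.0512
grip_force: 0.0
```

Emit:
carry_out([
  [0.2,0,0,0.06,0,0,0],
  [0.2,0,0,0.13,0,0,0],
  [0.2,0,0,0.18,0,0,0],
  [0.2,0,0,0.202,0,0,0],
  [0.2,0,0,0.202,0,0,0],
])

```text
t: 21.62
ee_pos: [0.4273, -0.3433, 0.0036]
eef_rot: [-0.003, -0.012, 1.0, 0.003]
wrist_force: [-0.6, 0.2, -1.0]
grip_width: 0.051
grip_force: 0.0
```

Emit:
carry_out([
  [0.2,0,0,0,0,0,0],
  [-1,0,0,0,0,0,0],
  [-1,0,0,0,0,0,0],
  [-1,0,0,0,0,0,0],
  [-1,0,0,0,0,0,0],
])

```text
t: 22.03
ee_pos: [0.4315, -0.3478, 0.0104]
eef_rot: [0.002, -0.012, 1.0, -0.002]
wrist_force: [-0.9, 0.0, 7.7]
grip_width: 0.0268
grip_force: 40.9
```

Emit:
carry_out([
  [-1,0,0,0,0,0,0],
  [-1,0,0,-0.07,0,0,0],
  [-1,0,0,-0.14,0,0,0],
  [-1,0,0,-0.21,0,0,0],
  [-1,0,0,-0.28,0,0,0],
])

```text
t: 22.45
ee_pos: [0.4299, -0.3463, 0.1504]
eef_rot: [0.0, -0.012, 1.0, -0.0]
wrist_force: [0.6, -0.3, -1.0]
grip_width: 0.027
grip_force: 40.0
```

Emit:
carry_out([
  [-1,0,0,-0.08,0,0,0],
  [-1,0,0,-0.16,0,0,0],
  [-1,0,0,-0.24,0,0,0],
  [-1,0,0,-0.324,0,0,0],
  [-1,0,0,-0.324,0,0,0],
])

```text
t: 22.87
ee_pos: [0.4323, -0.3486, 0.3218]
eef_rot: [0.006, -0.012, 1.0, -0.006]
wrist_force: [0.7, -1.6, 1.4]
grip_width: 0.0271
grip_force: 40.0
```

Run:
```python
from wp import *
chain([(*W(71,-13),312,83.9)])
```

```text
t 22.87 p [ 432.3 -348.6  321.8] th 91.4 w 27.1 f 40.0 [ 0.7 -1.6  1.4]
  .. [-0.146, 0.225, 0.006, -0.002, 0.002, 0.022]
  .. [-0.137, 0.231, 0.006, -0.002, 0.002, 0.022]
(np.float64(643.9165611060865), np.float64(-6.371142338604217), 312, 83.9) [-0.126, 0.237, 0.006, -0.002, 0.002, 0.022]
```

Emit:
carry_out([
  [-1,-0.037,0.056,0,0,0,0.005],
  [-1,-0.074,0.112,0,0,0,0.01],
  [-1,-0.11,0.168,0,0,0,0.016],
  [-1,-0.147,0.224,0,0,0,0.022],
])

```text
t: 23.2
ee_pos: [0.5012, -0.2315, 0.3108]
eef_rot: [0.001, 0.011, 1.0, -0.0]
wrist_force: [-0.6, -0.6, -0.7]
grip_width: 0.0267
grip_force: 40.0
```

Emit:
carry_out([
  [-1,-0.034,0.057,0,0,0,0.005],
  [-1,-0.069,0.115,0,0,0,0.01],
  [-1,-0.103,0.172,0,0,0,0.016],
  [-1,-0.137,0.23,0,0,0,0.022],
])

```text
t: 23.53
ee_pos: [0.5722, -0.1174, 0.3108]
eef_rot: [0.001, 0.032, 0.999, -0.0]
wrist_force: [0.3, -0.6, -1.1]
grip_width: 0.027
grip_force: 40.0
```

Emit:
carry_out([
  [-1,-0.032,0.059,0,0,0,0.005],
  [-1,-0.064,0.118,0,0,0,0.01],
  [-1,-0.096,0.177,0,0,0,0.016],
  [-1,-0.127,0.236,0,0,0,0.022],
  [-1,-0.127,0.236,0,0,0,0.022],
])

```text
t: 23.95
ee_pos: [0.6441, 0.0004, 0.3097]
eef_rot: [0.001, 0.052, 0.999, 0.001]
wrist_force: [2.0, -0.1, 0.7]
grip_width: 0.0271
grip_force: 40.0
```

Emit:
carry_out([
  [-1,0,0,0,0,0,0],
  [-1,0,0,0,0,0,0],
])

```text
t: 24.12
ee_pos: [0.6422, -0.0053, 0.3102]
eef_rot: [0.0, 0.054, 0.999, -0.0]
wrist_force: [-0.5, 0.0, -0.5]
grip_width: 0.0268
grip_force: 40.0
```

Run:
```python
from wp import *
chain([(*W(71,-13),249,83.9)])
```

```text
t 24.12 p [642.2  -5.3 310.2] th 83.9 w 26.8 f 40.0 [-0.5  0.  -0.5]
(np.float64(643.9165611060865), np.float64(-6.371142338604217), 249, 83.9) [-0.004, -0.002, 0.122, -0.0, 0.0, -0.0]
```

Emit:
carry_out([
  [-1,-0.002,0,0.06,0,0,0],
  [-1,-0.003,-0.002,0.118,0,0,0],
  [-1,-0.003,-0.002,0.122,0,0,0],
  [-1,-0.003,-0.002,0.122,0,0,0],
  [-1,-0.003,-0.002,0.122,0,0,0],
])

```text
t: 24.53
ee_pos: [0.6438, -0.0073, 0.2505]
eef_rot: [0.001, 0.054, 0.999, -0.0]
wrist_force: [0.1, -0.1, 1.0]
grip_width: 0.0271
grip_force: 40.0
```

Emit:
carry_out([
  [0.2,0,0,0,0,0,0],
  [0.2,0,0,0,0,0,0],
  [0.2,0,0,0,0,0,0],
  [0.2,0,0,0,0,0,0],
])

```text
t: 24.87
ee_pos: [0.6442, -0.0064, 0.2501]
eef_rot: [0.001, 0.054, 0.999, -0.0]
wrist_force: [-0.6, 0.0, -0.0]
grip_width: 0.0512
grip_force: 0.0
```

Emit:
carry_out([
  [0.2,0,0,-0.06,0,0,0],
  [0.2,0,0,-0.124,0,0,0],
  [0.2,0,0,-0.124,0,0,0],
  [0.2,0,0,-0.124,0,0,0],
])

```text
t: 25.2
ee_pos: [0.6452, -0.0064, 0.3147]
eef_rot: [0.003, 0.054, 0.999, -0.0]
wrist_force: [-0.5, -0.1, -0.5]
grip_width: 0.0512
grip_force: 0.0
```

Run:
```python
from wp import *
from find import *
c=snap('top',);X=cloud(c)
for b in blobs(X,.016,.032,(.25,.6,-.47,.2),25): print(*b)
d=(512,-380)
chain([(*d,310,20.4),(*d,8,20.4),(*d,310,20.4),(*W(71,0),312,-6.1)])
```

```text
53 [398. 216.] [ 511.3 -380.3] [26.7 29.1] 19.4 25.3
57 [415. 227.] [ 469.4 -448.9] [29.8 28. ] 63.2 25.1
50 [371. 264.] [ 324.6 -276.2] [27.2 28.2] 36.5 24.3
t 25.25 p [644.3  -6.3 312.3] th 83.8 w 51.5 f 0.0 [-0.5  0.4 -0.9]
  .. [0.061, -0.257, 0.001, 0.0, 0.0, 0.185]
  .. [-0.036, -0.262, 0.001, 0.0, 0.0, 0.185]
(512, -380, 310, 20.4) [-0.128, -0.231, 0.002, 0.0, 0.0, 0.185]
  .. [0.0, -0.0, 0.302, 0.0, 0.0, 0.0]
(512, -380, 8, 20.4) [0.0, -0.0, 0.302, 0.0, 0.0, 0.0]
  .. [-0.0, -0.0, -0.302, -0.0, 0.0, 0.0]
(512, -380, 310, 20.4) [-0.0, -0.0, -0.302, -0.0, 0.0, 0.0]
  .. [0.211, 0.173, -0.001, -0.0, -0.0, 0.077]
  .. [0.235, 0.139, -0.001, -0.0, -0.0, 0.077]
(np.float64(645.2979940334576), np.float64(6.555250935127443), 312, -6.1) [0.253, 0.101, -0.001, -0.0, -0.0, 0.077]
```

Emit:
carry_out([
  [0.2,0.012,-0.051,0,0,0,0.037],
  [0.2,0.024,-0.102,0,0,0,0.074],
  [0.2,0.036,-0.153,0,0,0,0.111],
  [0.2,0.048,-0.204,0,0,0,0.148],
  [0.2,0.061,-0.257,0.001,0,0,0.185],
])

```text
t: 25.67
ee_pos: [0.5985, -0.1314, 0.3086]
eef_rot: [-0.001, 0.238, 0.971, 0.0]
wrist_force: [1.1, -0.9, -0.2]
grip_width: 0.0516
grip_force: 0.0
```

Emit:
carry_out([
  [0.2,-0.007,-0.052,0,0,0,0.037],
  [0.2,-0.014,-0.104,0,0,0,0.074],
  [0.2,-0.021,-0.156,0,0,0,0.111],
  [0.2,-0.028,-0.208,0,0,0,0.148],
  [0.2,-0.036,-0.262,0.001,0,0,0.185],
])

```text
t: 26.08
ee_pos: [0.5542, -0.2561, 0.3081]
eef_rot: [-0.001, 0.413, 0.911, 0.0]
wrist_force: [-0.5, -0.4, 0.2]
grip_width: 0.0511
grip_force: 0.0
```

Emit:
carry_out([
  [0.2,-0.025,-0.046,0,0,0,0.037],
  [0.2,-0.05,-0.092,0,0,0,0.074],
  [0.2,-0.075,-0.138,0,0,0,0.111],
  [0.2,-0.1,-0.184,0,0,0,0.148],
  [0.2,-0.128,-0.231,0.002,0,0,0.185],
])

```text
t: 26.5
ee_pos: [0.51, -0.3804, 0.3072]
eef_rot: [-0.001, 0.573, 0.819, 0.0]
wrist_force: [-0.4, -0.8, -1.0]
grip_width: 0.0509
grip_force: 0.0
```

Emit:
carry_out([
  [0.2,0,0,0.08,0,0,0],
  [0.2,0,0,0.16,0,0,0],
  [0.2,0,0,0.24,0,0,0],
  [0.2,0,0,0.32,0,0,0],
  [0.2,0,0,0.4,0,0,0],
])

```text
t: 26.92
ee_pos: [0.5099, -0.3789, 0.1053]
eef_rot: [-0.001, 0.572, 0.82, 0.0]
wrist_force: [0.2, 0.0, -0.1]
grip_width: 0.0513
grip_force: 0.0
```

Emit:
carry_out([
  [0.2,0,0,0.06,0,0,0],
  [0.2,0,0,0.13,0,0,0],
  [0.2,0,0,0.18,0,0,0],
  [0.2,0,0,0.202,0,0,0],
  [0.2,0,0,0.202,0,0,0],
])

```text
t: 27.33
ee_pos: [0.5079, -0.3771, 0.0028]
eef_rot: [-0.004, 0.572, 0.82, 0.0]
wrist_force: [-0.1, -0.2, -1.0]
grip_width: 0.0514
grip_force: 0.0
```

Emit:
carry_out([
  [0.2,0,0,0,0,0,0],
  [-1,0,0,0,0,0,0],
  [-1,0,0,0,0,0,0],
  [-1,0,0,0,0,0,0],
  [-1,0,0,0,0,0,0],
])

```text
t: 27.75
ee_pos: [0.5127, -0.3813, 0.0108]
eef_rot: [0.002, 0.572, 0.82, -0.0]
wrist_force: [0.3, 0.5, 6.9]
grip_width: 0.0272
grip_force: 40.8
```

Emit:
carry_out([
  [-1,0,0,0,0,0,0],
  [-1,0,0,-0.07,0,0,0],
  [-1,0,0,-0.14,0,0,0],
  [-1,0,0,-0.21,0,0,0],
  [-1,0,0,-0.28,0,0,0],
])

```text
t: 28.17
ee_pos: [0.511, -0.3798, 0.1503]
eef_rot: [0.001, 0.572, 0.82, -0.0]
wrist_force: [0.9, -0.3, -0.2]
grip_width: 0.0272
grip_force: 40.0
```

Emit:
carry_out([
  [-1,0,0,-0.08,0,0,0],
  [-1,0,0,-0.16,0,0,0],
  [-1,0,0,-0.24,0,0,0],
  [-1,0,0,-0.324,0,0,0],
  [-1,0,0,-0.324,0,0,0],
])

```text
t: 28.58
ee_pos: [0.5135, -0.3819, 0.3227]
eef_rot: [0.008, 0.572, 0.82, -0.001]
wrist_force: [0.9, -0.4, 1.3]
grip_width: 0.0268
grip_force: 40.0
```

Run:
```python
from wp import *
chain([(*W(71,0),312,-6.1)])
c=snap('top');X=cloud(c)
L=X.reshape(-1,3)*1000;a=np.radians(-6.1);R=np.array([[np.cos(a),-np.sin(a)],[np.sin(a),np.cos(a)]])
L[:,:2]=(L[:,:2]-[574.7,14.1])@R
k=(L[:,0]>35)&(L[:,0]<107)&(abs(L[:,1])<32)
for x0 in range(34,108,12):
  print(x0,[ (lambda q: round(float(np.median(q))) if len(q) else 0)(L[k&(L[:,0]>=x0)&(L[:,0]<x0+12)&(L[:,1]>=y0)&(L[:,1]<y0+11),2]) for y0 in range(-33,33,11)])
im=c['color'][:,:,::-1][145:225,250:340]; cv2.imwrite('pics/hop.png',cv2.resize(im,None,fx=6,fy=6,interpolation=cv2.INTER_CUBIC))
```

```text
t 28.58 p [ 513.5 -381.9  322.7] th 20.2 w 26.8 f 40.0 [ 0.9 -0.4  1.3]
  .. [0.213, 0.172, 0.005, 0.002, 0.002, 0.077]
  .. [0.236, 0.138, 0.006, 0.002, 0.002, 0.077]
(np.float64(645.2979940334576), np.float64(6.555250935127443), 312, -6.1) [0.255, 0.1, 0.006, 0.002, 0.002, 0.077]
34 [151, 170, 160, 182, 182, 179]
46 [173, 187, 184, 180, 177, 162]
58 [190, 189, 188, 166, 164, 162]
70 [173, 185, 183, 172, 171, 171]
82 [174, 177, 171, 172, 177, 174]
94 [178, 180, 181, 179, 183, 178]
106 [193, 0, 180, 0, 186, 9]
```

View pics/hop.png

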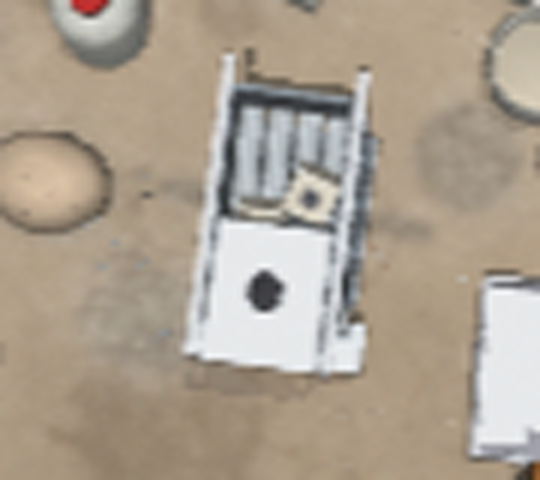

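The props are queued behind the gate, the uppermost at (312,195), so the last one goes on the left side (y +13).

Run:
```python
from wp import *
chain([(*W(76,13),312,-6.1)])
```

```text
t 28.63 p [ 513.1 -381.6  318.6] th 20.2 w 27.1 f 40.0 [-0.1  0.3 -0.8]
  .. [0.219, 0.179, 0.003, 0.001, 0.002, 0.077]
  .. [0.243, 0.144, 0.003, 0.001, 0.002, 0.077]
(np.float64(651.6511166814947), np.float64(18.950323852177938), 312, -6.1) [0.262, 0.105, 0.004, 0.001, 0.002, 0.077]
```

Emit:
carry_out([
  [-1,0.044,0.036,0,0,0,0.015],
  [-1,0.088,0.072,0,0,0,0.03],
  [-1,0.132,0.108,0,0,0,0.046],
  [-1,0.176,0.144,0,0,0,0.061],
  [-1,0.22,0.18,0,0,0,0.077],
])

```text
t: 29.05
ee_pos: [0.5574, -0.2441, 0.3093]
eef_rot: [-0.0, 0.634, 0.773, -0.0]
wrist_force: [-0.0, 0.2, -0.5]
grip_width: 0.0271
grip_force: 40.0
```

Emit:
carry_out([
  [-1,0.049,0.029,0,0,0,0.015],
  [-1,0.098,0.058,0,0,0,0.03],
  [-1,0.147,0.087,0,0,0,0.046],
  [-1,0.195,0.115,0,0,0,0.061],
  [-1,0.244,0.144,0,0,0,0.077],
])

```text
t: 29.47
ee_pos: [0.6038, -0.1103, 0.3093]
eef_rot: [-0.0, 0.692, 0.722, -0.0]
wrist_force: [-0.5, -0.5, 0.1]
grip_width: 0.0273
grip_force: 40.0
```

Emit:
carry_out([
  [-1,0.053,0.021,0,0,0,0.015],
  [-1,0.106,0.042,0,0,0,0.03],
  [-1,0.159,0.063,0,0,0,0.046],
  [-1,0.212,0.084,0,0,0,0.061],
  [-1,0.263,0.105,0,0,0,0.077],
])

```text
t: 29.88
ee_pos: [0.6504, 0.0236, 0.3093]
eef_rot: [-0.0, 0.745, 0.667, -0.0]
wrist_force: [1.2, -0.8, -0.2]
grip_width: 0.0274
grip_force: 40.0
```

Emit:
carry_out([
  [-1,0,0,0,0,0,0],
  [-1,0,0,0,0,0,0],
])

```text
t: 30.05
ee_pos: [0.6503, 0.0237, 0.3089]
eef_rot: [-0.0, 0.744, 0.669, -0.0]
wrist_force: [0.1, -0.4, 0.3]
grip_width: 0.0274
grip_force: 40.0
```

Run:
```python
from wp import *
chain([(*W(76,13),249,-6.1)])
```

```text
t 30.05 p [650.3  23.7 308.9] th -6.1 w 27.4 f 40.0 [ 0.1 -0.4  0.3]
(np.float64(651.6511166814947), np.float64(18.950323852177938), 249, -6.1) [-0.009, 0.004, 0.12, -0.001, 0.0, 0.0]
```

Emit:
carry_out([
  [-1,-0.004,0.002,0.06,0,0,0],
  [-1,-0.008,0.004,0.115,0,0,0],
  [-1,-0.008,0.004,0.119,0,0,0],
  [-1,-0.008,0.004,0.119,0,0,0],
  [-1,-0.008,0.004,0.119,0,0,0],
])

```text
t: 30.47
ee_pos: [0.652, 0.0171, 0.2514]
eef_rot: [0.0, 0.745, 0.667, 0.0]
wrist_force: [0.3, 0.3, -0.7]
grip_width: 0.0271
grip_force: 39.9
```

Emit:
carry_out([
  [0.2,0,0,0,0,0,0],
  [0.2,0,0,0,0,0,0],
  [0.2,0,0,0,0,0,0],
  [0.2,0,0,0,0,0,0],
])

```text
t: 30.8
ee_pos: [0.6526, 0.0179, 0.2517]
eef_rot: [0.001, 0.745, 0.668, 0.001]
wrist_force: [-0.8, 0.2, 0.5]
grip_width: 0.0512
grip_force: 0.0
```

Emit:
carry_out([
  [0.2,0,0,-0.06,0,0,0],
  [0.2,0,0,-0.124,0,0,0],
  [0.2,0,0,-0.124,0,0,0],
  [0.2,0,0,-0.124,0,0,0],
])

```text
t: 31.13
ee_pos: [0.6535, 0.0179, 0.3163]
eef_rot: [0.002, 0.745, 0.668, 0.002]
wrist_force: [-0.1, 0.2, -1.0]
grip_width: 0.0513
grip_force: 0.0
```

Run:
```python
from wp import *
from find import *
chain([(*W(-7),310,-6.1),(*W(-7),245,-6.1),(*W(71),245,-6.1)])
c=snap('scene','s5.png',(280,90,400,220),5)
c=snap('top')
for b in blobs(cloud(c),.016,.032,(.25,.6,-.47,.2),25): print(*b)
```

```text
t 31.13 p [653.5  17.9 316.3] th -6.2 w 51.3 f 0.0 [-0.1  0.2 -1. ]
(np.float64(567.7396343910676), np.float64(14.843848499353632), 310, -6.1) [-0.025, -0.17, 0.011, 0.003, -0.0, -0.001]
(np.float64(567.7396343910676), np.float64(14.843848499353632), 245, -6.1) [-0.0, 0.0, 0.13, -0.0, -0.0, 0.0]
(np.float64(645.2979940334576), np.float64(6.555250935127443), 245, -6.1) [-0.0, 0.156, -0.0, -0.0, 0.0, 0.0]
56 [415. 227.] [ 469.4 -449.1] [29.7 27.6] 65.2 24.3
54 [371. 264.] [ 324.9 -275.9] [28.6 27.7] 33.9 24.4
```

View pics/s5.png

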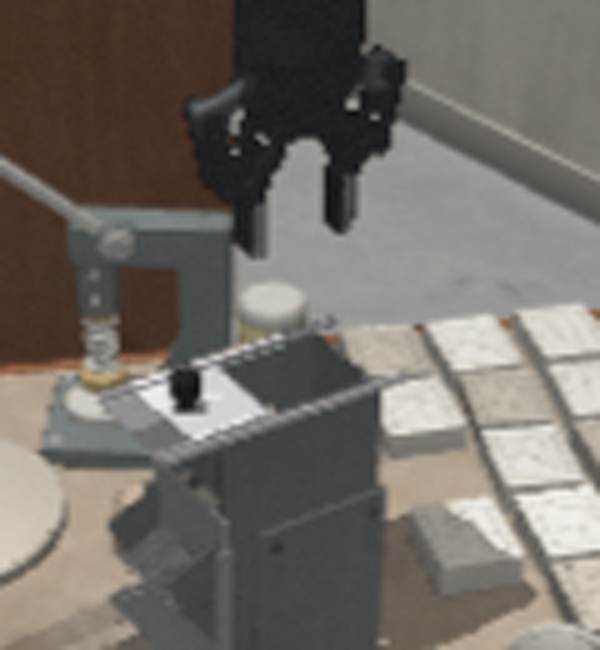

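All five props are in, with only the decoys left on the bench. The hand at (295,230) is empty and the knob is at (185,388). Now I shut the cover.

Emit:
carry_out([
  [0.2,-0.004,-0.05,0,0,0,0],
  [0.2,-0.006,-0.1,0,0,0,0],
  [0.2,-0.007,-0.15,0,0,0,0],
  [0.2,-0.007,-0.168,0,0,0,0],
  [0.2,-0.007,-0.168,0,0,0,0],
], force=40)

```text
t: 31.65
ee_pos: [0.5665, 0.0239, 0.3116]
eef_rot: [-0.001, 0.744, 0.668, -0.0]
wrist_force: [-0.2, -1.1, 0.8]
grip_width: 0.0513
grip_force: 0.0
```

Emit:
carry_out([
  [0.2,0,0,0,0,0,0],
  [0.2,0,0,0,0,0,0],
  [0.2,0,0,0,0,0,0],
])

```text
t: 31.9
ee_pos: [0.5688, 0.0234, 0.3118]
eef_rot: [-0.0, 0.745, 0.667, -0.0]
wrist_force: [0.5, 0.3, -0.7]
grip_width: 0.0513
grip_force: 0.0
```

Run:
```python
from wp import *
chain([(*W(-7,-1),310,-6.1),(*W(-7,-1),246,-6.1),(*W(71,-1),246,-6.1)])
```

```text
t 31.9 p [568.8  23.4 311.8] th -6.3 w 51.3 f 0.0 [ 0.5  0.3 -0.7]
(np.float64(567.6333703197314), np.float64(13.849510555220427), 310, -6.1) [-0.019, -0.0, 0.004, -0.0, 0.0, -0.001]
(np.float64(567.6333703197314), np.float64(13.849510555220427), 246, -6.1) [-0.0, -0.0, 0.128, 0.0, -0.0, 0.0]
(np.float64(645.1917299621214), np.float64(5.560912990994239), 246, -6.1) [0.0, 0.156, -0.0, -0.0, -0.0, 0.0]
```

Emit:
carry_out([
  [0.2,-0.018,0,0.0,0,0,0],
  [0.2,-0.018,0,0.05,0,0,0],
  [0.2,-0.018,0,0.1,0,0,0],
  [0.2,-0.018,0,0.128,0,0,0],
  [0.2,-0.018,0,0.128,0,0,0],
])

```text
t: 32.32
ee_pos: [0.5653, 0.014, 0.2436]
eef_rot: [-0.002, 0.745, 0.667, -0.003]
wrist_force: [-0.7, -0.4, -0.1]
grip_width: 0.0513
grip_force: 0.0
```

Emit:
carry_out([
  [0.2,0,0,0,0,0,0],
  [-1,0,0,0,0,0,0],
  [-1,0,0,0,0,0,0],
  [-1,0,0,0,0,0,0],
  [-1,0,0,0,0,0,0],
])

```text
t: 32.73
ee_pos: [0.57, 0.0141, 0.2508]
eef_rot: [0.003, 0.745, 0.667, 0.003]
wrist_force: [10.4, -0.6, -1.1]
grip_width: 0.0172
grip_force: 39.3
```

Emit:
carry_out([
  [-1,0,0.03,0,0,0,0],
  [-1,0,0.06,0,0,0,0],
  [-1,0,0.09,0,0,0,0],
  [-1,0,0.12,0,0,0,0],
  [-1,0,0.15,0,0,0,0],
])

```text
t: 33.15
ee_pos: [0.6431, 0.0064, 0.2507]
eef_rot: [0.001, 0.744, 0.668, 0.001]
wrist_force: [-1.7, 0.6, 5.9]
grip_width: 0.0175
grip_force: 40.7
```

Run:
```python
from wp import *
chain([(*W(71,-1),246,-6.1)])
```

```text
t 33.15 p [643.1   6.4 250.7] th -6.2 w 17.5 f 40.7 [-1.7  0.6  5.9]
(np.float64(645.1917299621214), np.float64(5.560912990994239), 246, -6.1) [-0.001, 0.004, 0.009, 0.001, -0.0, -0.001]
```

Emit:
carry_out([
  [-1,0,0.004,0,0,0,0],
  [-1,0,0.008,0,0,0,0],
  [-1,0,0.008,0,0,0,0],
])

```text
t: 33.4
ee_pos: [0.6473, 0.0059, 0.2508]
eef_rot: [0.001, 0.745, 0.668, 0.001]
wrist_force: [2.4, 0.6, 4.1]
grip_width: 0.0174
grip_force: 40.6
```

Emit:
carry_out([
  [-1,0,0.003,0,0,0,0],
  [-1,0,0.006,0,0,0,0],
  [-1,0,0.006,0,0,0,0],
])

```text
t: 33.65
ee_pos: [0.648, 0.0059, 0.2507]
eef_rot: [-0.0, 0.744, 0.668, -0.0]
wrist_force: [-10.0, 1.0, 10.8]
grip_width: 0.0175
grip_force: 41.3
```

Emit:
carry_out([
  [0.2,0,0,0,0,0,0],
  [0.2,0,0,0,0,0,0],
  [0.2,0,0,0,0,0,0],
  [0.2,0,0,-0.05,0,0,0],
  [0.2,0,0,-0.11,0,0,0],
])

```text
t: 34.07
ee_pos: [0.647, 0.0057, 0.3]
eef_rot: [-0.002, 0.745, 0.668, -0.002]
wrist_force: [1.0, 0.2, 0.2]
grip_width: 0.0513
grip_force: 0.0
```

Emit:
carry_out([
  [0.2,-0.06,-0.05,0,0,0,0],
  [0.2,-0.12,-0.1,0,0,0,0],
  [0.2,-0.18,-0.15,0,0,0,0],
  [0.2,-0.22,-0.2,0,0,0,0],
  [0.2,-0.22,-0.2,0,0,0,0],
])

```text
t: 34.48
ee_pos: [0.5337, -0.0958, 0.3032]
eef_rot: [-0.0, 0.746, 0.666, -0.001]
wrist_force: [-0.3, 0.5, 0.3]
grip_width: 0.0512
grip_force: 0.0
```

```bash
cat > pan.py <<'E'
from find import *
def pan(c,n):
    X=cloud(c).reshape(-1,3)*1000;X=X[~np.isnan(X).any(1)]
    q=X[(X[:,2]>36)&(X[:,2]<52)&(X[:,0]>440)&(X[:,0]<620)&(X[:,1]<-95)&(X[:,1]>-215)]
    h=X[(X[:,2]>70)&(X[:,2]<123)&(X[:,0]>440)&(X[:,0]<500)&(X[:,1]<-120)&(X[:,1]>-200)]
    hc=np.median(h[h[:,2]>112],0) if (h[:,2]>112).sum()>3 else np.median(h,0)
    q=q[np.hypot(*(q[:,:2]-hc[:2]).T)>16]
    r=cv2.minAreaRect(q[:,:2].astype(np.float32)); print(n,len(q),'rim',np.round(r[0],1),np.round(r[1],1),round(r[2],1),'handle',len(h),hc.round(1),cv2.minAreaRect(h[:,:2].astype(np.float32)))
E
python3 - <<'E'
from pan import *
from wp import *
c=snap('top');pan(c,'top')
X=cloud(c).reshape(-1,3)*1000;a=np.radians(-6.1);R=np.array([[np.cos(a),-np.sin(a)],[np.sin(a),np.cos(a)]])
X[:,:2]=(X[:,:2]-[574.7,14.1])@R
p=X[(X[:,2]>248)&(X[:,2]<268)&(abs(X[:,1])<20)&(X[:,0]>-40)&(X[:,0]<120)];print('knob',np.percentile(p,[2,50,98],axis=0).round(1).tolist())
m=X[(X[:,2]>226)&(X[:,2]<242)&(abs(X[:,1])<25)&(X[:,0]>-40)&(X[:,0]<120)];print('cover',np.percentile(m,[1,99],axis=0).round(1).tolist())
c=snap('scene','s6.png',(270,130,400,290),3.5);pan(c,'scene')
chain([(474,-154,250,-4)])
E
```

```text
top 6 rim [ 484.9 -150.5] [46.3  1.1] 86.6 handle 20 [ 473.6 -156.   118.4] ((473.791748046875, -153.21499633789062), (15.040377616882324, 13.415837287902832), 1.0705853700637817)
knob [[62.7, -9.6, 251.7], [71.2, -0.3, 259.7], [80.7, 7.2, 264.8]]
cover [[2.7, -24.5, 228.0], [111.3, 24.4, 241.5]]
scene 216 rim [ 543.4 -158.2] [ 94.3 119.2] 87.4 handle 119 [ 474.8 -157.3  117.6] ((475.0910949707031, -155.52000427246094), (14.912391662597656, 21.041961669921875), 80.22704315185547)
t 34.58 p [536.8 -93.6 303.7] th -6.4 w 51.6 f 0.0 [-0.   0.1 -0.4]
(474, -154, 250, -4) [-0.134, -0.111, 0.107, 0.001, 0.0, -0.021]
```

View pics/s6.png

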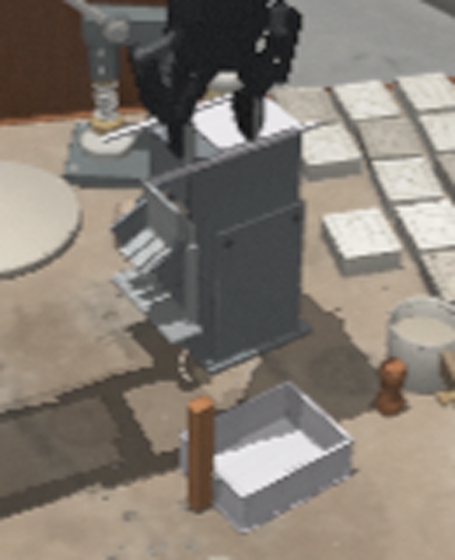

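The crop shows the cover shut, with the knob at chute x = 71 mm behind the finger. The pan is at (270,455) with its handle at (200,455), and the lift bar is visible at (170,325). Now I grasp the handle.

Emit:
carry_out([
  [0.2,-0.05,-0.04,0.02,0,0,0],
  [0.2,-0.1,-0.08,0.04,0,0,-0.01],
  [0.2,-0.134,-0.111,0.08,0,0,-0.028],
  [0.2,-0.134,-0.111,0.107,0,0,-0.028],
  [0.2,-0.134,-0.111,0.107,0,0,-0.028],
], force=100)

```text
t: 35.0
ee_pos: [0.4737, -0.1529, 0.2465]
eef_rot: [-0.002, 0.726, 0.688, -0.001]
wrist_force: [0.2, 0.5, -0.4]
grip_width: 0.0513
grip_force: 0.0
```

Emit:
carry_out([
  [0.2,0,0,0,0,0,0],
  [0.2,0,0,0,0,0,0],
  [0.2,0,0,0,0,0,0],
])

```text
t: 35.25
ee_pos: [0.4762, -0.1528, 0.2511]
eef_rot: [0.001, 0.725, 0.689, 0.0]
wrist_force: [-0.4, 0.9, 0.4]
grip_width: 0.0513
grip_force: 0.0
```

Run:
```python
from wp import *
chain([(474.3,-154.7,150,-3),(474.3,-154.7,81,-3)])
```

```text
t 35.25 p [ 476.2 -152.8  251.1] th -3.0 w 51.3 f 0.0 [-0.4  0.9  0.4]
(474.3, -154.7, 150, -3) [-0.004, -0.004, 0.202, 0.001, 0.0, 0.0]
(474.3, -154.7, 81, -3) [0.0, -0.0, 0.138, 0.0, 0.0, -0.0]
```

Emit:
carry_out([
  [0.2,-0.003,-0.002,0.07,0,0,0],
  [0.2,-0.003,-0.002,0.14,0,0,0],
  [0.2,-0.003,-0.002,0.2,0,0,0],
  [0.2,-0.003,-0.002,0.26,0,0,0],
  [0.2,-0.003,-0.002,0.3,0,0,0],
])

```text
t: 35.67
ee_pos: [0.4736, -0.1539, 0.0976]
eef_rot: [-0.001, 0.725, 0.688, -0.0]
wrist_force: [0.1, 0.3, 0.2]
grip_width: 0.0517
grip_force: 0.0
```

Emit:
carry_out([
  [0.2,0,0,0.036,0,0,0],
  [0.2,0,0,0.036,0,0,0],
  [0.2,0,0,0.036,0,0,0],
])

```text
t: 35.92
ee_pos: [0.4739, -0.1543, 0.0818]
eef_rot: [-0.001, 0.725, 0.688, -0.0]
wrist_force: [0.5, -0.0, 0.0]
grip_width: 0.0514
grip_force: 0.0
```

Emit:
carry_out([
  [-1,0,0,0,0,0,0],
  [-1,0,0,0,0,0,0],
  [-1,0,0,0,0,0,0],
  [-1,0,0,0,0,0,0],
  [-1,0,0,0,0,0,0],
])

```text
t: 36.33
ee_pos: [0.4755, -0.1555, 0.0841]
eef_rot: [0.002, 0.726, 0.688, 0.001]
wrist_force: [0.2, 0.1, 6.1]
grip_width: 0.0184
grip_force: 98.8
```

Emit:
carry_out([
  [-1,0,0,-0.01,0,0,0],
  [-1,0,0,-0.02,0,0,0],
  [-1,0,0,-0.03,0,0,0],
  [-1,0,0,-0.04,0,0,0],
  [-1,0,0,-0.04,0,0,0],
])

```text
t: 36.75
ee_pos: [0.4745, -0.1551, 0.1033]
eef_rot: [0.001, 0.726, 0.688, 0.0]
wrist_force: [0.7, 0.3, -2.4]
grip_width: 0.0184
grip_force: 97.7
```

Run:
```python
from pan import *
from wp import *
c=snap('scene');pan(c,'scene')
X=cloud(c).reshape(-1,3)*1000
s=state();z0=s['ee_pos'][2]*1000
# rim heights: far vs near edge
for lo,hi in((484,500),(500,520),(520,545),(545,570),(570,590),(590,610)):
    m=(X[:,0]>lo)&(X[:,0]<hi)&(X[:,1]<-95)&(X[:,1]>-215); print(lo,np.percentile(X[m,2],[1,50,99]).round(1))
x,y,_=s['ee_pos']*1000
chain([(375,y,z0,-3),(375,34,z0,-6.1),(*W(-195,-.5),z0-8,-6.1),(*W(-142,-.5),z0-8,-6.1)])
```

```text
scene 276 rim [ 542.  -159.1] [ 93.9 118.3] 86.9 handle 123 [ 472.5 -162.9  117.1] ((473.7625732421875, -158.0120086669922), (44.19637680053711, 23.688404083251953), 0.8965372443199158)
484 [ -3.7 173.1 521.3]
500 [ -2.8 158.6 517. ]
520 [ -4.1  26.3 506.9]
545 [-3.4 23.6 64.5]
570 [-2.8 24.1 64.7]
590 [-3.9 39.3 66. ]
t 36.8 p [ 474.2 -155.1  102.7] th -3.0 w 18.6 f 97.7 [ 0.  -0.1 -1.3]
(375, np.float64(-155.0685571656183), np.float64(102.66458958339778), -3) [-0.011, -0.198, -0.0, 0.001, 0.0, -0.0]
(375, 34, np.float64(102.66458958339778), -6.1) [0.378, -0.02, 0.0, -0.0, -0.0, 0.027]
(np.float64(380.75096885835706), np.float64(34.32432493849887), np.float64(94.66458958339778), -6.1) [0.002, 0.011, 0.016, -0.0, 0.0, -0.0]
(np.float64(433.4508798974169), np.float64(28.692329157678508), np.float64(94.66458958339778), -6.1) [0.0, 0.106, 0.0, 0.0, 0.0, -0.0]
```

The pan is lifted level: rim at about 65 mm, underside at about 19 mm. I move it gently back, sideways, then short of the bar.

Emit:
carry_out([
  [-1,0,-0.03,0,0,0,0],
  [-1,-0.004,-0.08,0,0,0,0],
  [-1,-0.008,-0.13,0,0,0,0],
  [-1,-0.01,-0.18,0,0,0,0],
  [-1,-0.01,-0.196,0,0,0,0],
])

```text
t: 37.22
ee_pos: [0.3725, -0.1541, 0.1006]
eef_rot: [-0.001, 0.726, 0.688, -0.001]
wrist_force: [-0.5, 0.5, -1.5]
grip_width: 0.0189
grip_force: 98.3
```

Emit:
carry_out([
  [-1,0.04,-0.002,0,0,0,0.003],
  [-1,0.1,-0.005,0,0,0,0.009],
  [-1,0.17,-0.01,0,0,0,0.015],
  [-1,0.24,-0.014,0,0,0,0.02],
  [-1,0.3,-0.016,0,0,0,0.024],
])

```text
t: 37.63
ee_pos: [0.3754, -0.0026, 0.1018]
eef_rot: [0.0, 0.742, 0.67, 0.0]
wrist_force: [1.9, -1.0, -3.1]
grip_width: 0.0185
grip_force: 98.4
```

Emit:
carry_out([
  [-1,0.04,-0.002,0,0,0,0.003],
  [-1,0.07,-0.004,0,0,0,0.003],
  [-1,0.078,-0.004,0,0,0,0.003],
  [-1,0.078,-0.004,0.008,0,0,0.003],
  [-1,0.078,-0.004,0.016,0,0,0.003],
])

```text
t: 38.05
ee_pos: [0.3778, 0.0343, 0.0936]
eef_rot: [0.0, 0.744, 0.669, 0.0]
wrist_force: [0.1, 0.7, -1.4]
grip_width: 0.0185
grip_force: 98.4
```

Emit:
carry_out([
  [-1,0,0,0,0,0,0],
  [-1,0,0,0,0,0,0],
  [-1,0,0,0,0,0,0],
])

```text
t: 38.3
ee_pos: [0.3774, 0.0339, 0.0936]
eef_rot: [-0.0, 0.744, 0.668, -0.0]
wrist_force: [-0.3, -1.3, -2.5]
grip_width: 0.0187
grip_force: 98.3
```

Run:
```python
from wp import *
chain([(*W(-142,-.5),94.7,-6.1)])
for n in('scene','top'):
    c=snap(n,n+'7.png',(255,150,385,290) if n=='scene' else None,4 if n=='scene' else 1)
    X=cloud(c).reshape(-1,3)*1000;a=np.radians(-6.1);R=np.array([[np.cos(a),-np.sin(a)],[np.sin(a),np.cos(a)]])
    X[:,:2]=(X[:,:2]-[574.7,14.1])@R
    for lo,hi in((-180,-160),(-160,-130),(-130,-110),(-110,-90),(-90,-75),(-75,-60)):
        m=(X[:,0]>lo)&(X[:,0]<hi)&(abs(X[:,1])<60)&(X[:,2]<75)&(X[:,2]>25)
        if m.sum()>3: print(n,lo,m.sum(),'z',np.percentile(X[m,2],[1,50,98]).round(1),'y',np.percentile(X[m,1],[1,99]).round(1),'xmax',X[m,0].max().round(1))
```

```text
t 38.3 p [377.4  33.9  93.6] th -6.2 w 18.7 f 98.3 [-0.3 -1.3 -2.5]
(np.float64(433.4508798974169), np.float64(28.692329157678508), 94.7, -6.1) [0.002, 0.112, -0.002, -0.0, 0.0, -0.001]
scene -180 58 z [25.5 36.8 55.5] y [-47.8  45.1] xmax -160.4
scene -160 134 z [25.2 39.2 55.1] y [-48.1  46.9] xmax -130.0
scene -130 89 z [25.5 40.7 55.1] y [-48.6  45.4] xmax -110.2
scene -110 83 z [26.7 41.5 53.6] y [-48.5  45.5] xmax -90.0
scene -90 88 z [25.6 40.3 54.6] y [-48.   45.3] xmax -75.1
scene -75 68 z [25.8 43.4 55.9] y [-46.   43.1] xmax -71.2
top -160 17 z [34.6 51.9 59.6] y [-44.8  44.9] xmax -133.1
top -130 13 z [42.5 54.4 58.6] y [-45.1  44.5] xmax -110.1
top -110 12 z [25.6 52.2 60. ] y [-45.4  43.6] xmax -90.4
top -90 23 z [32.9 53.9 58.1] y [-43.7  44.4] xmax -75.0
top -75 8 z [49.7 53.1 58. ] y [-30.4  34.1] xmax -73.9
```

View pics/scene7.png

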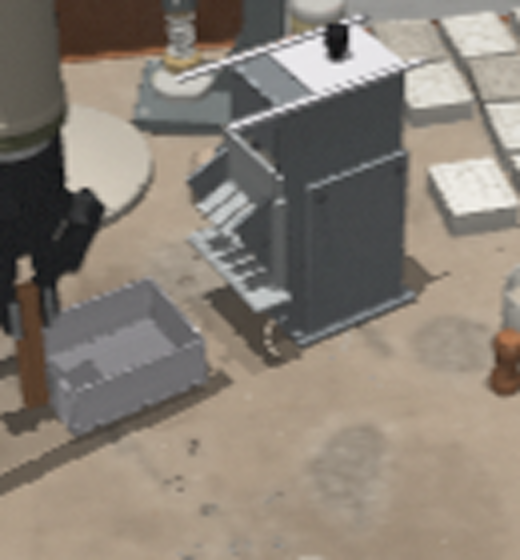

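The pan is level before the bar, with its rim at z = 55 mm and rear rim at chute x = −72 mm. I slide it under the bar and raise it.

Emit:
carry_out([
  [-1,0,0.02,0,0,0,0],
  [-1,0,0.05,0,0,0,0],
  [-1,0.001,0.08,0,0,0,0],
  [-1,0.001,0.106,0,0,0,0],
  [-1,0.001,0.112,0,0,0,0],
])

```text
t: 38.82
ee_pos: [0.4351, 0.0286, 0.0943]
eef_rot: [0.001, 0.744, 0.668, 0.001]
wrist_force: [1.3, -0.5, -2.3]
grip_width: 0.0184
grip_force: 98.5
```

Emit:
carry_out([
  [-1,0,0,0,0,0,0],
  [-1,0,0,0,0,0,0],
  [-1,0,0,-0.01,0,0,0],
  [-1,0,0,-0.02,0,0,0],
  [-1,0,0,-0.03,0,0,0],
])

```text
t: 39.23
ee_pos: [0.4326, 0.0292, 0.1092]
eef_rot: [-0.0, 0.744, 0.668, -0.0]
wrist_force: [-0.4, -1.2, -4.1]
grip_width: 0.0188
grip_force: 98.2
```

Run:
```python
from wp import *
chain([(*W(-142,-.5),141,-6.1)])
c=snap('scene','s8.png',(255,150,385,290),4)
```

```text
t 39.23 p [432.6  29.2 109.2] th -6.1 w 18.8 f 98.2 [-0.4 -1.2 -4.1]
(np.float64(433.4508798974169), np.float64(28.692329157678508), 141, -6.1) [-0.001, 0.002, -0.064, -0.0, 0.0, -0.0]
```

View pics/s8.png

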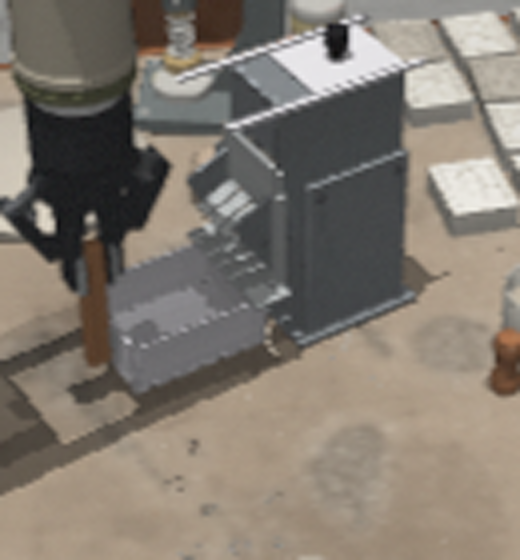

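The rear rim is under the bar at (245,280) and has begun to take the gate's weight. Raising to a gate height of about 36 mm.

Emit:
carry_out([
  [-1,0,0,-0.016,0,0,0],
  [-1,0,0,-0.032,0,0,0],
  [-1,0,0,-0.048,0,0,0],
  [-1,0,0,-0.064,0,0,0],
  [-1,0,0,-0.064,0,0,0],
], force=110)

```text
t: 39.7
ee_pos: [0.4347, 0.029, 0.1433]
eef_rot: [0.001, 0.744, 0.668, 0.001]
wrist_force: [0.1, 0.2, -3.0]
grip_width: 0.0186
grip_force: 107.8
```

Emit:
carry_out([
  [-1,0,0,0,0,0,0],
  [-1,0,0,0,0,0,0],
  [-1,0,0,0,0,0,0],
  [-1,0,0,0,0,0,0],
  [-1,0,0,0,0,0,0],
])

```text
t: 40.12
ee_pos: [0.4327, 0.0291, 0.1401]
eef_rot: [-0.0, 0.744, 0.668, -0.001]
wrist_force: [0.0, 0.6, -4.1]
grip_width: 0.0189
grip_force: 112.2
```

Emit:
carry_out([
  [-1,0,0,0,0,0,0],
  [-1,0,0,0,0,0,0],
  [-1,0,0,0,0,0,0],
  [-1,0,0,0,0,0,0],
  [-1,0,0,0,0,0,0],
])

```text
t: 40.53
ee_pos: [0.4329, 0.0291, 0.1405]
eef_rot: [-0.0, 0.744, 0.668, -0.0]
wrist_force: [-0.9, -0.5, -6.1]
grip_width: 0.0185
grip_force: 112.0
```

Run:
```python
from wp import *
chain([(*W(-142,-.5),141,-6.1)])
c=snap('scene','s9.png',(255,150,385,290),4)
```

```text
t 40.53 p [432.9  29.1 140.5] th -6.1 w 18.5 f 112.0 [-0.9 -0.5 -6.1]
(np.float64(433.4508798974169), np.float64(28.692329157678508), 141, -6.1) [-0.001, 0.001, -0.001, -0.0, 0.0, -0.0]
```

View pics/s9.png

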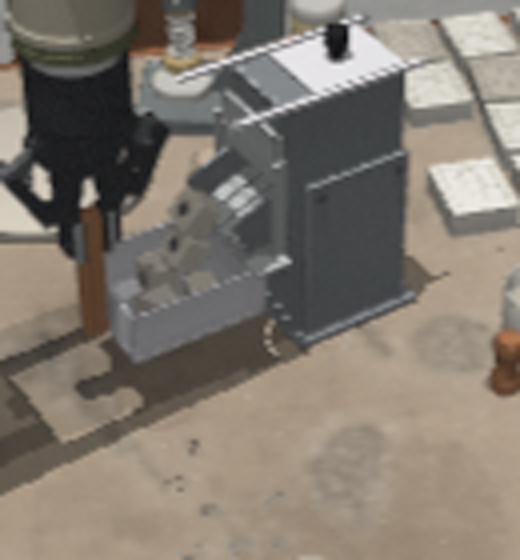

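The props have slid out. Five are visible, at (190,208), (187,245), (155,265), (160,295) and (200,285), but the top one may still be on the lip. Holding longer.

Emit:
carry_out([
  [-1,0,0,0,0,0,0],
  [-1,0,0,0,0,0,0],
  [-1,0,0,0,0,0,0],
  [-1,0,0,0,0,0,0],
  [-1,0,0,0,0,0,0],
])

```text
t: 41.0
ee_pos: [0.4332, 0.0291, 0.1408]
eef_rot: [0.0, 0.744, 0.668, -0.0]
wrist_force: [-0.4, -0.2, -5.5]
grip_width: 0.0191
grip_force: 112.0
```

Emit:
carry_out([
  [-1,0,0,0,0,0,0],
  [-1,0,0,0,0,0,0],
  [-1,0,0,0,0,0,0],
  [-1,0,0,0,0,0,0],
  [-1,0,0,0,0,0,0],
])

```text
t: 41.42
ee_pos: [0.4332, 0.0291, 0.1408]
eef_rot: [0.0, 0.744, 0.668, -0.0]
wrist_force: [-0.5, 0.4, -5.5]
grip_width: 0.0183
grip_force: 112.0
```

Run:
```python
from wp import *
a=cv2.resize(snap('scene')['color'][:,:,::-1][185:245,275:340],None,fx=8,fy=8,interpolation=cv2.INTER_CUBIC)
t=snap('top');b=cv2.resize(t['color'][:,:,::-1][175:235,265:315],None,fx=5,fy=8*60/60,interpolation=cv2.INTER_CUBIC)
cv2.imwrite('pics/s10.png',np.hstack([a,b]))
for n,c in(('scene',snap('scene')),('top',t)):
    X=cloud(c).reshape(-1,3)*1000;al=np.radians(-6.1);R=np.array([[np.cos(al),-np.sin(al)],[np.sin(al),np.cos(al)]])
    X[:,:2]=(X[:,:2]-[574.7,14.1])@R
    for x0 in range(-130,0,13):
        print(n,x0,[(lambda q:(round(float(np.max(q))) if len(q) else 0))(X[(X[:,0]>=x0)&(X[:,0]<x0+13)&(X[:,1]>=y0)&(X[:,1]<y0+14)&(X[:,2]<200)&(X[:,2]>40),2]) for y0 in range(-42,42,14)])
chain([])
```

```text
scene -130 [100, 200, 192, 198, 0, 0]
scene -117 [102, 195, 199, 200, 59, 69]
scene -104 [99, 85, 198, 200, 62, 96]
scene -91 [99, 88, 85, 88, 91, 104]
scene -78 [96, 88, 106, 109, 105, 92]
scene -65 [98, 91, 115, 134, 134, 132]
scene -52 [147, 86, 105, 142, 141, 149]
scene -39 [151, 120, 123, 136, 137, 147]
scene -26 [158, 109, 130, 128, 128, 157]
scene -13 [199, 199, 197, 197, 199, 196]
top -130 [0, 0, 0, 0, 0, 0]
top -117 [0, 0, 0, 0, 0, 0]
top -104 [0, 0, 0, 0, 0, 0]
top -91 [74, 81, 84, 0, 94, 94]
top -78 [99, 93, 95, 107, 105, 91]
top -65 [100, 94, 117, 140, 134, 132]
top -52 [147, 89, 101, 145, 146, 143]
top -39 [120, 122, 126, 140, 140, 150]
top -26 [129, 131, 131, 130, 134, 153]
top -13 [197, 193, 197, 186, 192, 182]
t 41.57 p [433.3  29.1 140.8] th -6.1 w 18.3 f 112.0 [-0.2 -0.  -5.3]
```

View pics/s10.png

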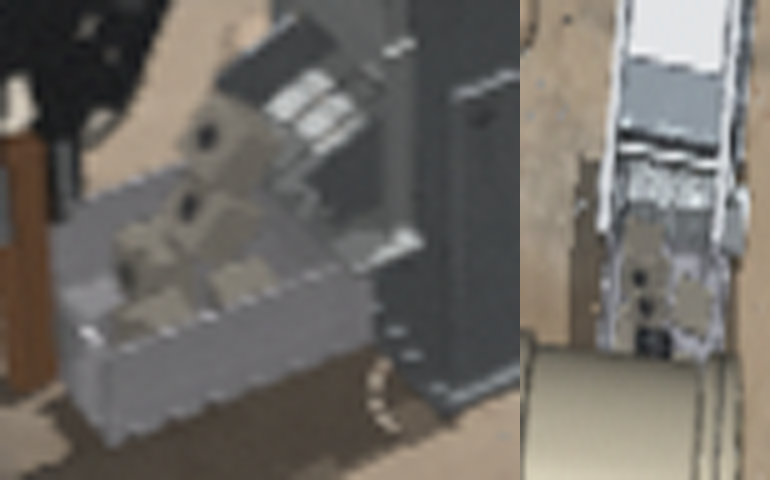

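The top prop at (235,140) rests on the pile and the lip: its top is 142 mm high at chute x −60 to −35. I shake the pan gently under the raised bar so it drops in.

Emit:
carry_out([
  [-1,0,-0.012,0,0,0,0],
  [-1,0.01,-0.022,0,0,0,0],
  [-1,-0.012,-0.022,0,0,0,0],
  [-1,0.012,-0.022,0,0,0,0],
  [-1,-0.012,-0.022,0,0,0,0],
])

```text
t: 41.98
ee_pos: [0.4214, 0.0267, 0.1409]
eef_rot: [-0.001, 0.744, 0.669, 0.001]
wrist_force: [1.3, 1.3, -5.2]
grip_width: 0.0186
grip_force: 112.1
```

Emit:
carry_out([
  [-1,0.024,0,0,0,0,0],
  [-1,0,0,0,0,0,0],
  [-1,0.012,0,0,0,0,0],
  [-1,0.012,0,0,0,0,0],
  [-1,0.012,0,0,0,0,0],
])

```text
t: 42.4
ee_pos: [0.4221, 0.0308, 0.1408]
eef_rot: [-0.0, 0.744, 0.668, 0.0]
wrist_force: [0.1, -0.2, -5.2]
grip_width: 0.0183
grip_force: 112.0
```

```bash
cat > pz.py <<'E'
from wp import *
def pz(names=('top','scene')):
  for n in names:
    X=cloud(snap(n)).reshape(-1,3)*1000;al=np.radians(-6.1);R=np.array([[np.cos(al),-np.sin(al)],[np.sin(al),np.cos(al)]])
    X[:,:2]=(X[:,:2]-[574.7,14.1])@R
    for x0 in range(-117,0,13):
        print(n,x0,[(lambda q:(round(float(np.max(q))) if len(q) else 0))(X[(X[:,0]>=x0)&(X[:,0]<x0+13)&(X[:,1]>=y0)&(X[:,1]<y0+14)&(X[:,2]<200)&(X[:,2]>40),2]) for y0 in range(-42,42,14)])
  chain([])
E
python3 -c "from pz import *; pz()"
```

```text
top -117 [0, 0, 0, 0, 0, 0]
top -104 [95, 88, 87, 0, 87, 88]
top -91 [101, 92, 86, 92, 90, 91]
top -78 [91, 91, 89, 88, 85, 88]
top -65 [104, 91, 81, 115, 113, 109]
top -52 [145, 65, 63, 115, 116, 144]
top -39 [122, 129, 125, 126, 124, 151]
top -26 [128, 126, 134, 133, 130, 160]
top -13 [195, 185, 196, 189, 193, 189]
scene -117 [102, 199, 197, 199, 60, 98]
scene -104 [101, 88, 85, 90, 89, 90]
scene -91 [100, 88, 80, 87, 90, 91]
scene -78 [99, 89, 89, 87, 85, 95]
scene -65 [85, 88, 88, 112, 110, 109]
scene -52 [146, 0, 0, 112, 115, 146]
scene -39 [148, 121, 120, 123, 121, 149]
scene -26 [157, 106, 123, 130, 128, 157]
scene -13 [200, 199, 200, 195, 198, 199]
t 42.5 p [422.1  30.6 140.8] th -6.1 w 18.3 f 112.0 [-0.7  0.6 -6.1]
```

All five are now in the pan: four on its floor and the fifth stacked on one of them with its top at 113 mm, clear of the lip. I lower so the gate follows shut, then draw back.

Emit:
carry_out([
  [-1,0,0,0.015,0,0,0],
  [-1,0,0,0.03,0,0,0],
  [-1,0,0,0.048,0,0,0],
  [-1,0,0,0.065,0,0,0],
  [-1,0,0,0.08,0,0,0],
])

```text
t: 42.92
ee_pos: [0.4218, 0.0303, 0.0993]
eef_rot: [-0.0, 0.744, 0.668, -0.0]
wrist_force: [0.3, 0.1, -3.9]
grip_width: 0.0185
grip_force: 112.1
```

Emit:
carry_out([
  [-1,0,0,0.008,0,0,0],
  [-1,0,0,0.012,0,0,0],
  [-1,0,0,0.012,0,0,0],
  [-1,0,0,0.012,0,0,0],
])

```text
t: 43.25
ee_pos: [0.4225, 0.0303, 0.095]
eef_rot: [0.0, 0.744, 0.668, 0.0]
wrist_force: [-0.1, 0.2, -3.6]
grip_width: 0.0184
grip_force: 112.3
```

Emit:
carry_out([
  [-1,0,-0.015,0,0,0,0],
  [-1,0,-0.035,0,0,0,0],
  [-1,0,-0.06,0,0,0,0],
  [-1,0,-0.085,0,0,0,0],
  [-1,0,-0.09,0,0,0,0],
])

```text
t: 43.67
ee_pos: [0.3759, 0.0354, 0.0947]
eef_rot: [-0.0, 0.744, 0.668, -0.0]
wrist_force: [-0.1, 0.2, -5.1]
grip_width: 0.0184
grip_force: 112.2
```

Run:
```python
from pz import *
s=state();p=s['ee_pos']*1000;print(p)
for n in('scene','top'):
    X=cloud(snap(n,'s11.png' if n=='scene' else None,(255,150,385,290),4)).reshape(-1,3)*1000
    al=np.radians(-6.1);R=np.array([[np.cos(al),-np.sin(al)],[np.sin(al),np.cos(al)]])
    X[:,:2]=(X[:,:2]-p[:2])@R
    for x0 in range(10,140,13):
        print(n,x0,[(lambda q:(round(float(np.max(q))) if len(q) else 0))(X[(X[:,0]>=x0)&(X[:,0]<x0+13)&(X[:,1]>=y0)&(X[:,1]<y0+14)&(X[:,2]<110)&(X[:,2]>-20),2]) for y0 in range(-42,42,14)])
chain([])
```

```text
[375.85157134  35.35285557  94.6900854 ]
scene 10 [54, 107, 110, 55, 0, 0]
scene 23 [53, 37, 108, 17, 16, 45]
scene 36 [53, 38, 38, 13, 18, 57]
scene 49 [52, 39, 39, 42, 42, 56]
scene 62 [54, 44, 38, 43, 42, 50]
scene 75 [55, 42, 41, 39, 41, 55]
scene 88 [54, 43, 38, 67, 68, 57]
scene 101 [53, 0, 0, 68, 68, 64]
scene 114 [55, 57, 57, 65, 65, 61]
scene 127 [4, 2, 0, 0, 0, 0]
top 10 [0, 0, 0, 0, 0, 0]
top 23 [16, 0, 32, 0, 18, 18]
top 36 [58, 43, 40, 0, 23, 22]
top 49 [44, 44, 41, 0, 48, 50]
top 62 [58, 46, 42, 40, 46, 46]
top 75 [50, 49, 48, 44, 41, 44]
top 88 [54, 45, 46, 58, 70, 62]
top 101 [51, 20, 20, 69, 68, 70]
top 114 [64, 63, 62, 67, 70, 68]
top 127 [11, 9, 5, 8, 6, 5]
t 43.77 p [377.6  35.2  95.2] th -6.1 w 18.4 f 112.2 [-0.4 -0.1 -3.8]
```

View pics/s11.png

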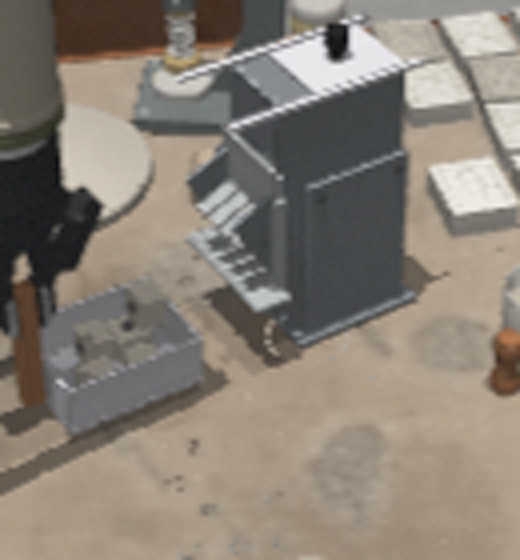

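The gate is shut, the cover is shut, and all five props are in the pan, with the fifth stacked at (148,290). I raise the pan and use the start of the move towards the bat as a small shake to settle it.

Emit:
carry_out([
  [-1,0,0,-0.015,0,0,0],
  [-1,0,0,-0.03,0,0,0],
  [-1,0,0,-0.045,0,0,0],
  [-1,0,0,-0.05,0,0,0],
  [-1,0,0,-0.05,0,0,0],
])

```text
t: 44.18
ee_pos: [0.3788, 0.035, 0.1214]
eef_rot: [0.001, 0.744, 0.668, 0.001]
wrist_force: [0.3, -0.0, -5.7]
grip_width: 0.0183
grip_force: 112.2
```

Emit:
carry_out([
  [-1,0.08,0,0,0,0,0],
  [-1,0.145,0,0,0,0,0],
  [-1,0.19,0,0,0,0,0],
  [-1,0.22,0,0,0,0,0],
  [-1,0.235,0,0,0,0,0],
])

```text
t: 44.6
ee_pos: [0.3901, 0.1537, 0.1196]
eef_rot: [-0.0, 0.743, 0.669, 0.0]
wrist_force: [-1.0, -0.6, -5.0]
grip_width: 0.0185
grip_force: 112.2
```

Emit:
carry_out([
  [-1,0,0,0,0,0,0],
  [-1,0,0,0,0,0,0],
  [-1,0,0,0,0,0,0],
])

```text
t: 44.85
ee_pos: [0.3899, 0.1511, 0.1195]
eef_rot: [0.0, 0.744, 0.668, -0.0]
wrist_force: [0.4, -0.6, -4.2]
grip_width: 0.0187
grip_force: 112.2
```

```bash
cat > pm.py <<'E'
from pz import *
def pm(f=None,names=('scene','top'),hi=160):
  s=state();p=s['ee_pos']*1000
  for n in names:
    c=snap(n)
    if f and n==names[0]:
        u,v=map(int,proj(c,(p+[60,-5,-60])/1000)); cv2.imwrite('pics/'+f,cv2.resize(c['color'][:,:,::-1][max(v-45,0):v+45,max(u-50,0):u+50],None,fx=6,fy=6,interpolation=cv2.INTER_CUBIC))
    X=cloud(c).reshape(-1,3)*1000
    al=np.radians(-6.1);R=np.array([[np.cos(al),-np.sin(al)],[np.sin(al),np.cos(al)]])
    X[:,:2]=(X[:,:2]-p[:2])@R; X[:,2]-=p[2]-84.5
    for x0 in range(10,140,13):
        print(n,x0,[(lambda q:(round(float(np.max(q))) if len(q) else 0))(X[(X[:,0]>=x0)&(X[:,0]<x0+13)&(X[:,1]>=y0)&(X[:,1]<y0+14)&(X[:,2]<75)&(X[:,2]>-20),2]) for y0 in range(-42,42,14)])
E
python3 - <<'E'
from pm import *
pm()
chain([(477.5,306,120,-6.1),(477.5,306,102,-6.1)])
E
```

```text
scene 10 [44, 46, 47, 0, 0, 0]
scene 23 [43, 26, 0, 6, 5, 44]
scene 36 [41, 30, 26, 6, 3, 48]
scene 49 [43, 29, 31, 33, 31, 48]
scene 62 [42, 34, 31, 32, 31, 44]
scene 75 [44, 34, 30, 29, 33, 41]
scene 88 [40, 34, 50, 57, 47, 44]
scene 101 [45, 0, 58, 57, 58, 46]
scene 114 [46, 48, 53, 52, 53, 44]
scene 127 [0, 0, 0, 0, 0, 0]
top 10 [47, 53, 5, 0, 0, 0]
top 23 [44, 34, 25, 0, 0, 0]
top 36 [34, 31, 27, 1, 0, 0]
top 49 [46, 32, 31, 37, 0, 9]
top 62 [32, 35, 38, 32, 36, 9]
top 75 [46, 38, 37, 33, 30, 9]
top 88 [34, 36, 59, 57, 38, 7]
top 101 [45, 10, 60, 63, 61, 9]
top 114 [56, 45, 59, 61, 56, 47]
top 127 [0, 0, 0, 0, 0, 0]
t 44.95 p [390.1 151.  119.7] th -6.2 w 18.6 f 112.3 [ 0.8 -0.  -3.7]
(477.5, 306, 120, -6.1) [0.327, 0.14, -0.001, -0.0, 0.0, -0.001]
(477.5, 306, 102, -6.1) [-0.0, -0.0, 0.036, 0.0, -0.0, 0.0]
```

Emit:
carry_out([
  [-1,0.083,0,0,0,0,0],
  [-1,0.155,0,0,0,0,0],
  [-1,0.205,0,0,0,0,0],
  [-1,0.24,0,0,0,0,0],
  [-1,0.26,0,0,0,0,0],
])

```text
t: 45.37
ee_pos: [0.4043, 0.2825, 0.1199]
eef_rot: [-0.0, 0.744, 0.668, 0.0]
wrist_force: [-0.6, 0.3, -4.3]
grip_width: 0.0186
grip_force: 112.2
```

Emit:
carry_out([
  [-1,0,0,0,0,0,0],
  [-1,0,0,0,0,0,0],
  [-1,0,0,0,0,0,0],
])

```text
t: 45.62
ee_pos: [0.4039, 0.2799, 0.1195]
eef_rot: [0.0, 0.744, 0.668, -0.0]
wrist_force: [0.1, 0.5, -4.8]
grip_width: 0.0186
grip_force: 112.3
```

Run:
```python
from pm import *
pm()
chain([(477.5,306,120,-6.1),(477.5,306,102,-6.1)])
```

```text
scene 10 [46, 45, 62, 43, 0, 0]
scene 23 [37, 0, 25, 6, 0, 45]
scene 36 [40, 30, 25, 0, 6, 42]
scene 49 [41, 31, 33, 33, 17, 45]
scene 62 [43, 34, 34, 33, 30, 42]
scene 75 [43, 35, 29, 28, 25, 48]
scene 88 [41, 52, 53, 46, 0, 42]
scene 101 [43, 54, 56, 54, 0, 42]
scene 114 [44, 54, 56, 54, 47, 48]
scene 127 [-17, -18, 0, 0, 0, 0]
top 10 [47, 46, 45, 13, 3, 0]
top 23 [33, 33, 25, 6, 0, 0]
top 36 [45, 35, 10, 10, 12, 0]
top 49 [31, 31, 39, 35, 11, -2]
top 62 [47, 37, 36, 38, 28, 44]
top 75 [37, 39, 31, 35, 32, 12]
top 88 [43, 61, 55, 53, 29, 44]
top 101 [10, 57, 60, 58, 11, 51]
top 114 [49, 56, 58, 56, 48, 49]
top 127 [-13, -11, -18, -17, -17, -15]
t 45.72 p [404.1 280.  119.7] th -6.2 w 18.1 f 112.1 [-1.  -0.2 -5.3]
(477.5, 306, 120, -6.1) [0.068, 0.14, -0.001, -0.0, 0.0, -0.001]
(477.5, 306, 102, -6.1) [-0.0, -0.0, 0.036, 0.0, -0.0, 0.0]
```

Emit:
carry_out([
  [-1,-0.083,0,0,0,0,0],
  [-1,-0.16,0,0,0,0,0],
  [-1,-0.21,0,0,0,0,0],
  [-1,-0.245,0,0,0,0,0],
  [-1,-0.265,0,0,0,0,0],
])

```text
t: 46.13
ee_pos: [0.3894, 0.1469, 0.1197]
eef_rot: [0.0, 0.745, 0.667, -0.0]
wrist_force: [0.3, -0.5, -4.8]
grip_width: 0.0183
grip_force: 112.2
```

Emit:
carry_out([
  [-1,-0.083,0,0,0,0,0],
  [-1,-0.083,0,0,0,0,0],
  [-1,-0.083,0,0,0,0,0],
])

```text
t: 46.38
ee_pos: [0.3856, 0.1063, 0.1199]
eef_rot: [0.0, 0.745, 0.667, 0.0]
wrist_force: [-0.4, 1.8, -5.2]
grip_width: 0.0182
grip_force: 112.2
```

Run:
```python
from pm import *
pm('s12.png')
chain([(477.5,306,120,-6.1),(477.5,306,102,-6.1)])
```

```text
scene 10 [46, 46, 45, 56, 0, 0]
scene 23 [36, 28, 26, 3, 5, 34]
scene 36 [42, 28, 32, 31, 30, 49]
scene 49 [43, 30, 33, 34, 32, 48]
scene 62 [40, 34, 33, 33, 33, 48]
scene 75 [43, 34, 31, 31, 32, 47]
scene 88 [44, 32, 54, 53, 39, 41]
scene 101 [45, 53, 58, 58, 52, 33]
scene 114 [45, 49, 52, 53, 47, 46]
scene 127 [0, 0, 0, 0, 0, 42]
top 10 [54, 0, 0, 0, 0, 0]
top 23 [51, 27, 0, 0, 0, 0]
top 36 [39, 33, 0, 0, 0, 5]
top 49 [51, 33, 26, 0, 32, 9]
top 62 [45, 34, 38, 38, 39, 12]
top 75 [47, 39, 38, 34, 36, 16]
top 88 [46, 7, 57, 61, 54, 8]
top 101 [52, 11, 58, 62, 56, 9]
top 114 [47, 48, 49, 60, 51, 49]
top 127 [0, 0, 0, 0, 0, 0]
t 46.48 p [385.7 108.2 120. ] th -6.2 w 18.3 f 112.1 [-0.3  0.2 -4.2]
  .. [0.207, 0.07, 0.0, 0.0, -0.0, -0.0]
(477.5, 306, 120, -6.1) [0.206, 0.07, 0.0, 0.0, -0.0, -0.0]
(477.5, 306, 102, -6.1) [0.0, 0.0, 0.036, -0.0, 0.0, 0.0]
```

View pics/s12.png

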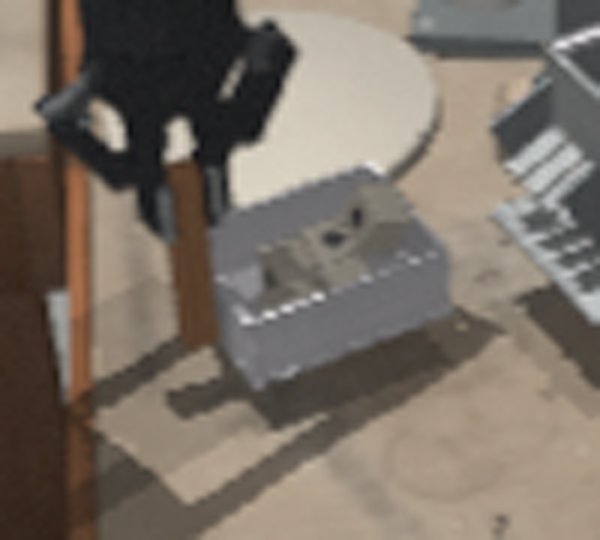

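The props sit safely inside the pan, with the stacked one's lower half below the rim at (380,205). Carrying it gently to the bat.

Emit:
carry_out([
  [-1,0.02,0.007,0,0,0,0],
  [-1,0.06,0.02,0,0,0,0],
  [-1,0.11,0.037,0,0,0,0],
  [-1,0.16,0.054,0,0,0,0],
  [-1,0.21,0.07,0,0,0,0],
])

```text
t: 46.9
ee_pos: [0.4318, 0.212, 0.1196]
eef_rot: [-0.0, 0.743, 0.669, 0.0]
wrist_force: [1.2, -0.6, -3.6]
grip_width: 0.0183
grip_force: 112.3
```

Emit:
carry_out([
  [-1,0.05,0.017,0,0,0,0],
  [-1,0.1,0.034,0,0,0,0],
  [-1,0.145,0.049,0,0,0,0],
  [-1,0.18,0.061,0,0,0,0],
  [-1,0.203,0.07,0,0,0,0],
])

```text
t: 47.32
ee_pos: [0.4769, 0.3103, 0.1192]
eef_rot: [-0.0, 0.743, 0.669, 0.0]
wrist_force: [0.0, 0.3, -4.0]
grip_width: 0.0187
grip_force: 112.3
```

Emit:
carry_out([
  [-1,0,0,0,0,0,0],
  [-1,0,0,0,0,0,0],
  [-1,0,0,0,0,0,0],
])

```text
t: 47.57
ee_pos: [0.4762, 0.3069, 0.1191]
eef_rot: [-0.0, 0.743, 0.669, -0.001]
wrist_force: [-1.1, -0.1, -5.1]
grip_width: 0.0188
grip_force: 112.2
```

Run:
```python
from pm import *
pm(names=('scene',))
chain([(477.7,306,104,-6.1)])
```

```text
scene 10 [45, 46, 57, -18, -19, 0]
scene 23 [44, 27, 23, 0, 3, 47]
scene 36 [24, 30, 35, 28, 32, 48]
scene 49 [44, 31, 33, 33, 33, 41]
scene 62 [44, 33, 31, 31, 33, 38]
scene 75 [44, 34, 34, 30, 29, 48]
scene 88 [38, 31, 47, 50, 53, 43]
scene 101 [42, 0, 52, 57, 57, 53]
scene 114 [47, 45, 47, 51, 50, 42]
scene 127 [-18, 38, 39, 0, 0, 0]
t 47.62 p [476.3 306.4 119.2] th -6.1 w 18.5 f 112.2 [-0.7  0.2 -5.2]
(477.7, 306, 104, -6.1) [-0.0, 0.003, 0.03, -0.0, 0.0, 0.0]
```

Emit:
carry_out([
  [-1,0,0.002,0.01,0,0,0],
  [-1,0,0.003,0.02,0,0,0],
  [-1,0,0.003,0.03,0,0,0],
  [-1,0,0.003,0.034,0,0,0],
  [-1,0,0.003,0.036,0,0,0],
])

```text
t: 48.03
ee_pos: [0.478, 0.3053, 0.1008]
eef_rot: [-0.0, 0.744, 0.668, -0.001]
wrist_force: [-0.3, -0.2, -4.3]
grip_width: 0.0185
grip_force: 112.2
```

Emit:
carry_out([
  [-1,0,0,0.001,0,0,0],
  [-1,0,0,0.002,0,0,0],
  [-1,0,0,0.003,0,0,0],
  [-1,0,0,0.003,0,0,0],
])

```text
t: 48.37
ee_pos: [0.4787, 0.3059, 0.1004]
eef_rot: [0.0, 0.744, 0.668, 0.0]
wrist_force: [-0.2, -0.2, -4.7]
grip_width: 0.0182
grip_force: 112.2
```

Emit:
carry_out([
  [-1,0,0,0.001,0,0,0],
  [-1,0,0,0.002,0,0,0],
  [-1,0,0,0.002,0,0,0],
  [-1,0,0,0.002,0,0,0],
])

```text
t: 48.7
ee_pos: [0.4785, 0.3059, 0.0993]
eef_rot: [0.0, 0.744, 0.668, -0.0]
wrist_force: [-0.2, 0.7, -4.4]
grip_width: 0.0186
grip_force: 112.2
```

Emit:
carry_out([
  [-1,0,0,0.001,0,0,0],
  [-1,0,0,0.002,0,0,0],
  [-1,0,0,0.002,0,0,0],
  [-1,0,0,0.002,0,0,0],
])

```text
t: 49.03
ee_pos: [0.4786, 0.306, 0.0991]
eef_rot: [0.0, 0.744, 0.668, 0.0]
wrist_force: [-4.7, -1.5, 4.8]
grip_width: 0.0183
grip_force: 113.7
```

Contact felt, so I release and go straight up.

Emit:
carry_out([
  [0.2,0,0,0,0,0,0],
  [0.2,0,0,0,0,0,0],
  [0.2,0,0,0,0,0,0],
  [0.2,0,0,-0.03,0,0,0],
  [0.2,0,0,-0.08,0,0,0],
])

```text
t: 49.45
ee_pos: [0.4767, 0.3048, 0.1354]
eef_rot: [-0.001, 0.744, 0.668, -0.003]
wrist_force: [-0.6, 0.3, -0.5]
grip_width: 0.0516
grip_force: 0.0
```

Emit:
carry_out([
  [0.2,0,0,-0.08,0,0,0],
  [0.2,0,0,-0.16,0,0,0],
  [0.2,0,0,-0.24,0,0,0],
  [0.2,0,0,-0.3,0,0,0],
  [0.2,0,0,-0.3,0,0,0],
])

```text
t: 49.87
ee_pos: [0.4817, 0.3074, 0.2976]
eef_rot: [0.002, 0.744, 0.668, 0.007]
wrist_force: [0.2, -0.2, 0.7]
grip_width: 0.0513
grip_force: 0.0
```

Emit:
carry_out([
  [0.2,0,-0.08,0,0,0,0],
  [0.2,0,-0.16,0,0,0,0],
  [0.2,0,-0.2,0,0,0,0],
  [0.2,0,-0.2,0,0,0,0],
  [0.2,0,-0.2,0,0,0,0],
])

```text
t: 50.28
ee_pos: [0.3788, 0.3169, 0.2886]
eef_rot: [0.0, 0.743, 0.669, 0.001]
wrist_force: [0.5, 0.8, -0.6]
grip_width: 0.0516
grip_force: 0.0
```

Run:
```python
from wp import *
c=snap('scene');b=c['color'][:,:,::-1]
cv2.imwrite('pics/s13.png',cv2.resize(b[130:300,220:420],None,fx=3.5,fy=3.5,interpolation=cv2.INTER_CUBIC))
X=cloud(c).reshape(-1,3)*1000
m=(X[:,2]>52)&(X[:,2]<66)&(abs(X[:,0]-545)<90)&(abs(X[:,1]-299)<80)
q=X[m];q=q[q[:,0]>478+12];print(cv2.minAreaRect(q[:,:2].astype(np.float32)),np.percentile(q,[2,98],axis=0).round(1))
t=cloud(snap('top')).reshape(-1,3)*1000
m=(t[:,2]>52)&(t[:,2]<66)&(abs(t[:,0]-545)<90)&(abs(t[:,1]-299)<80);print(cv2.minAreaRect(t[m][:,:2].astype(np.float32)))
chain([])
```

```text
((549.0797119140625, 299.00360107421875), (98.2149658203125, 113.62676239013672), 82.109619140625) [[495.1 248.2  52.4]
 [606.8 347.9  64.9]]
((535.610595703125, 300.4637145996094), (91.7814712524414, 135.0200958251953), 83.02281188964844)
t 50.38 p [379.9 316.5 288.4] th -6.1 w 51.3 f 0.0 [-0.1 -1.   0.2]
```

View pics/s13.png

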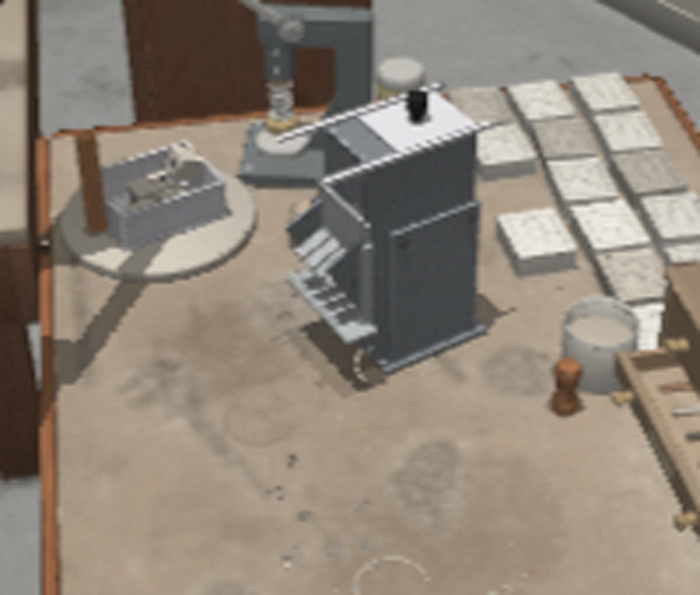

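The pan stands upright in the middle of the bat at (170,195). The cover is shut with its knob at (417,105), the gate is down, and the cup and stamp are untouched.

```bash
python3 -c "
from rig import finish_job
print(finish_job())"
```

```text
the job is handed in; nothing more can be done
None
```

I handed the job in at about 50 s: all five props are in the pan, upright in the middle of the bat, with the cover shut, the gate down and the cup, stamp and bottle left alone; one prop lies on top of the others, and the hand-in returned no verdict.

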